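# Load the magnetic chuck and switch it on

### The job

Lay the long steel bar flat on the magnetic chuck, lengthways and squarely between its two end cheeks, and let go of it; then take the flat screwdriver from the tool stand, put its blade in the slotted switch on the chuck's sloping front and turn it a quarter turn clockwise to its stop, and stand the screwdriver back upright in the hole it came from. Turn the switch only with the screwdriver, let nothing drop, and leave everything else where it is.

Things in the scene. Friction and masses are not known exactly. Their poses are not given: they have to be found in the camera images.
- bar: The workpiece: plain steel bar 130 x 30 x 22 mm, about 0.65 kg, lying flat on the bench to the robot's right. The longer of two loose bars there; the other (85 x 40 x 22 mm), at least 110 mm away between centres, is left alone. Origin at the centre of its underside; x along its length, y across its 30 mm width, z up.
- chuck: Fixed magnetic chuck, 80 mm high, 155 mm deep (x), 184 mm long (y). Origin at the middle of its foot on the bench, z up; its front (-x) faces the robot within about 30 degrees. In front of the flat top a panel slopes from x -10, z 80 mm down to x -80, z 31 mm, its normal 35 degrees from vertical; the slotted switch is in its middle. No magnetic pull acts.
- chuck_seat (a point): Middle of the chuck's flat steel top, 80 mm above the bench; axes as the chuck. The top reaches 42 mm from here each way in x and 80 mm each way in y, where a cheek 12 mm thick and 60 mm deep stands 20 mm above the top at each end. The bar lies here along y, between the cheeks.
- switch_slot (a point): Middle of the slot's floor; turns with the switch. x along the slot, z out of the panel along the switch's axis (35 degrees from vertical). Round aluminium switch 43 mm across; slot 8 mm wide, 32 mm long with closed ends, 9 mm deep, its mouth flush with the switch's face. Off: the slot runs up and down the slope; on: level, towards two white marks.
- switch (a joint): Angle of the switch in rad: 0 off; grows as it turns clockwise, seen looking onto the panel; hard stop at 1.571 (on). Starts up to 0.25 past off. It turns stiffly (0.12 N m) and stays where it is left.
- driver: Flat screwdriver, 150 mm, 0.16 kg, blade down in a hole of the stand. Origin at the blade tip; z up the axis, x along the blade's width. Blade 22 mm wide, 5 mm thick (2.6 at the tip), 22 mm long; shank 16 mm thick; collar 40 mm across at z 75 to 81 mm; black handle z 81 to 150 mm with two flat sides, 36 mm wide (x), 20 mm thick (y). The other two tools' handles are round and 25 mm lower.
- driver_tip (a point): The middle of the screwdriver blade's tip (same frame as the screwdriver).
- stand: Fixed wooden block 70 x 230 mm, 85 mm high, to the robot's left. Origin at the centre of its underside, y along its length. Three square through holes 27 mm wide, chamfered 3 mm, at y -75, 0 and 75 mm. In each stands a tool, its collar resting on the block's top, tip 10 mm above the bench. The screwdriver may be in any of the three, turned up to 60 degrees.
Not all that is in view belongs to the job. Leave any pink or purple look-alike of the bar alone.

How it is judged (in metres and radians):
On the way, in this order (a step that is already met when the one before it is completed fails the run):
1. the bar lies flat on the chuck between the cheeks, let go, with the switch still off (x of bar in the frame of chuck between 0.0105 and 0.0545 m and y of bar in the frame of chuck between -0.02 and 0.02 m and z of bar in the frame of chuck between 0.076 and 0.085 m and angle between the x axis of bar and the y axis of chuck, either way round below 0.15 rad and contact force between the fingers and bar below 0.5 N and linear speed of bar below 0.03 m/s and value of joint switch below 0.5 rad), for 0.2 s.
2. the screwdriver's blade is in the slot and has turned the switch to on (distance between driver_tip and switch_slot below 0.012 m and value of joint switch above 1.4 rad), for 0.1 s.
At the end, for the whole second after the job is handed in: Switch above 1.40 rad; bar released, at rest and flat on the chuck, within 22 mm of its middle across, 20 mm along and 0.15 rad of square; screwdriver released, upright within 0.08 rad, in the hole it came from, within 12 mm of where it stood (value of joint switch above 1.4 rad and x of bar in the frame of chuck between 0.0105 and 0.0545 m and y of bar in the frame of chuck between -0.02 and 0.02 m and z of bar in the frame of chuck between 0.076 and 0.085 m and angle between the x axis of bar and the y axis of chuck, either way round below 0.15 rad and contact force between the fingers and bar below 0.5 N and linear speed of each of bar, driver below 0.03 m/s and distance of driver from where it was at the start of the episode below 0.012 m and angle between driver's own z axis and vertical below 0.08 rad and contact force between the fingers and driver below 0.5 N); the robot touches nothing.
It fails at once if the robot touched the switch itself (contact force between any of the fingers, the arm and switch above 1 N).
It fails at once if the bar was let go in the air above the chuck (z of bar in the frame of chuck above 0.1 m and contact force between the fingers and bar below 0.1 N).
It fails at once if the screwdriver was let go in the air (height (world z) of driver above 0.035 m and contact force between the fingers and driver below 0.1 N).
It fails at once if another tool, bar or thing on the bench was pushed away by more than 25 mm (distance of any of nut_driver, awl, short_bar, anvil, tub, pliers, case, offcut from where it was at the start of the episode above 0.025 m).
It also fails if it takes over 62 s, if anything falls off the work surface, if the arm or the gripper's body presses on something with over 40 N, if the wrist force passes 120 N, or if a joint passes its speed limit or range.

### The arm

A 7-joint arm with a two-finger parallel gripper is mounted at the origin on the work surface. World frame = base frame: x ahead of the robot, y to its left, z up, the work surface at z = 0. Lengths are in mm, angles in rad, forces in N, time in s.
With the tool pointing down it reaches from about 425 to 950 mm from the base axis. Payload 4.7 kg.
Tool frame: the origin (TCP) lies at the very end of the fingers, on their centre line; the grasp point (between the pads) lies 19 mm behind it; z points along the fingers, y is the line along which they close (so a half turn about z gives the same grasp; the last joint's range is limited). The gripper opens to 87 mm and grips with 3 to 60 N. Pads are 19 mm wide; open, the fingers measure 117 mm over their backs; the gripper's body (75 mm by 190 mm) begins 51 mm behind the grasp point.
Start: joints at [-1.135, 0.469, -0.049, 1.532, 0.024, 1.141, -0.082], TCP at [302.529, 603.431, 185.473] pointing down, gripper open.
Joint ranges: [-2.59, 2.59], [-0.33, 1.99], [-1.39, 1.29], [0.1, 2.45], [-1.04, 4.18], [0.21, 1.99], [-2.66, 2.66]. Speed limits (rad/s): [2.57, 2.57, 3.14, 3.14, 3.14, 3.14, 3.14].

### API

Orientations are given as [roll, pitch, yaw] about the fixed x, y, z axes, in that order (R = Rz(yaw) Ry(pitch) Rx(roll)).
In Python, from workcell import r gives the robot as it stands.
- The arm moves only by the tool jog_arm, never from a script. Its argument "series" is a list of rows, each an object of numbers: "x", "y", "z": the shift along the world's x, y, z in m; "spin": the turn about the world's z in rad. A call has 1 to 20 rows; each row is the pose to reach, as a shift and turn from the pose commanded when the call began; what a row does not reach only later rows make up. A row lasts 1/10 s, in which the tool goes at most 50 mm and 8.59 degrees, less where a joint would pass 70% of its speed; a pose out of reach is approached as far as the arm can. A call with a gripper value outside its range is refused whole. "hand" is the closure, from -1 (fully open) to 1 (shut), set as the call begins (left out, the last holds). The fingers move at their own pace and stop on an object; "grip_force" is the grip in N (left out, the last holds). Time passes only in rows, so rows that repeat a pose let the fingers close. It gives the time, the measured TCP pose, the force, the opening and the grip force at its end, in the units of the state.
- r.sense(): the state, without advancing time (a new reading comes with each control period).
- r.capture(name): name is "side" or "top" or "wrist"; returns (picture, depth): 420x560x3 uint8, red, green, blue; 420x560 float32, mm along the optical axis (not along the pixel's ray), 0 where there is no reading.
- r.camera_params(name): a dict with "intrinsics" (3x3 intrinsics, pixels), "k1" (the pictures are not rectified: a ray, as slopes to the right and down, at radius r is drawn at 1 + k1 r^2 times it, then the intrinsics apply), "world_from_camera" (4x4, takes a point from camera to world coordinates). Camera axes: x right, y down, z forward; pixel columns grow to the right and rows downward; lengths in mm; the calibration is good to about 2 mm. A picture is of the moment at which its call begins: read the wrist's pose just before it. camera_params takes no time and is no camera call; for the wrist camera it gives the pose at the moment of the call.
- r.hand_in(): hands the job in; it is judged then, once.
The state is a dict: "time_s": time; "joints": joint angles; "qvel": joint speeds; "tau": joint torques, N m; "tcp_pos": TCP position; "orientation": TCP orientation; "ft_force": force on the tool from outside, world axes, zero at the start; "torque": the same for the moment, N m; "gripper_width": finger opening in mm; "finger_force": force on a finger pad.
Only numpy, scipy, OpenCV 4.12 (cv2) and the standard library are available. Lean on these libraries where they do the work, as an engineer would, in place of code of your own. Each camera call takes 0.05 s, during which the arm holds its last target. There are 200 camera calls.

## Working session

There is one attempt and no reset: what is moved stays moved. The work goes in short steps, Python scripts to look and compute and a tool call to move; the robot and the scene stay as the last step left them, time stands still between calls to the robot, and variables do not carry over. Pictures are saved under pics/ and viewed, at most 10 in all, crops included, and the job is handed in when it is done.

Besides the shell and the picture viewer there is one more tool, called after "Emit:" as name(argument=value, ...), one argument or row to a line, values as JSON. jog_arm: Moves the arm, as the interface text tells. Its arguments: {"type":"object","properties":{"series":{"type":"array","items":{"type":"object","properties":{"x":{"type":"number"},"y":{"type":"number"},"z":{"type":"number"},"spin":{"type":"number"}}}},"hand":{"type":"number"},"grip_force":{"type":"number"}},"required":["series"]}

```bash
mkdir -p pics; cat > h.py <<'E'
import numpy as np, cv2
from workcell import r
def cap(n):
    p=r.camera_params(n); im,d=r.capture(n); return im,d,p
def cloud(d,p):
    K=np.array(p["intrinsics"],float); T=np.array(p["world_from_camera"],float)
    v,u=np.mgrid[:d.shape[0],:d.shape[1]].astype(np.float32)
    s=cv2.undistortPoints(np.stack([u.ravel(),v.ravel()],1)[:,None].astype(np.float64),K,np.array([p["k1"],0,0,0.])).reshape(*d.shape,2)
    P=np.dstack([s[...,0]*d,s[...,1]*d,d])@T[:3,:3].T+T[:3,3]
    P[d<=0]=np.nan
    return P
def save(n,im): cv2.imwrite(f"pics/{n}.png",cv2.cvtColor(im,cv2.COLOR_RGB2BGR))
E
python3 - <<'E'
from h import *
s=r.sense(); print({k:np.round(v,3) for k,v in s.items()})
for n in("top","side"):
    im,d,p=cap(n); np.savez(n,im=im,P=cloud(d,p)); save(n,im); print(n,np.round(p["world_from_camera"],2).tolist(),np.asarray(p["intrinsics"]).tolist(),p["k1"])
E
```

```text
{'time_s': np.float64(0.0), 'joints': array([-1.135,  0.469, -0.049,  1.534,  0.024,  1.141, -0.082]), 'qvel': array([-0.   ,  0.   , -0.002,  0.   , -0.001,  0.   ,  0.001]), 'tau': array([ 1.0000e-03, -5.0797e+01, -8.1000e-02, -2.3616e+01, -6.2000e-02,
        3.8000e-02,  0.0000e+00]), 'tcp_pos': array([302.258, 602.811, 184.408]), 'orientation': array([-3.14 ,  0.   ,  2.677]), 'ft_force': array([-0.386,  0.421,  0.124]), 'torque': array([ 0.027, -0.028, -0.035]), 'finger_force': np.float64(0.0), 'gripper_width': np.float64(86.969)}
top [[0.02, -0.98, 0.22, 200.32], [-1.0, -0.02, 0.01, -47.66], [-0.0, -0.22, -0.98, 1285.93], [0.0, 0.0, 0.0, 1.0]] [[433.03768616583875, 0.0, 287.49965725547446], [0.0, 433.03768616583875, 212.59303140609194], [0.0, 0.0, 1.0]] -0.1150786063208582
side [[-0.95, -0.21, 0.22, 168.36], [-0.31, 0.68, -0.67, 883.76], [-0.01, -0.7, -0.71, 1083.67], [0.0, 0.0, 0.0, 1.0]] [[466.3061175676845, 0.0, 278.11184956769466], [0.0, 466.3061175676845, 200.47526011108997], [0.0, 0.0, 1.0]] -0.1424677697776863
```

View pics/top.png

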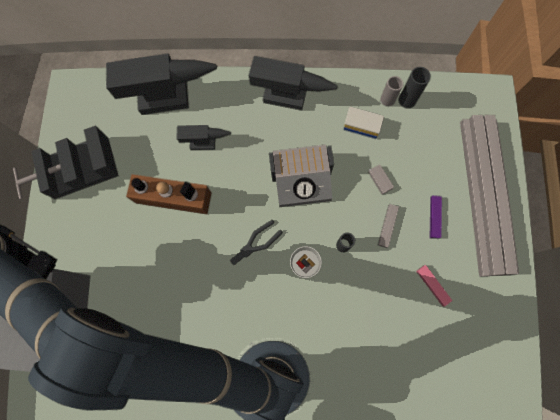

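View pics/side.png

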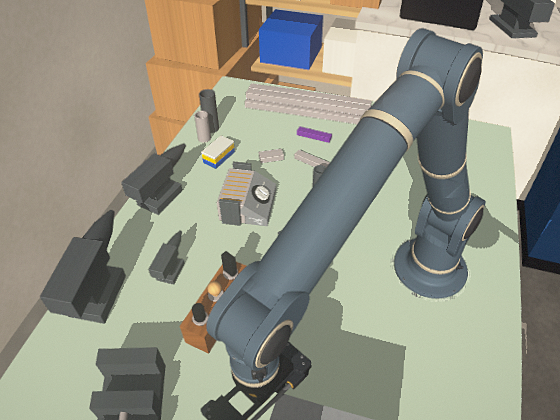

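Top view: two grey steel bars, at (389,225) (longer) and (381,180) (short). The pink one at (434,286) and the purple one at (435,217) are decoys. The chuck is at (303,175) with its switch at (305,189), and the stand at (168,195) holds handles at (139,185) black, (164,189) wood and (188,190) black. The side view shows the same layout. Next I'll measure everything and check it in one enlarged crop.

```bash
python3 - <<'E'
from h import *
z=np.load("top.npz"); im,P=z["im"],z["P"]
def rect(m,name):
    q=P[m]; q=q[np.isfinite(q).all(1)]
    (c,s,a)=cv2.minAreaRect(q[:,:2].astype(np.float32)); print(name,len(q),np.round(c,1),np.round(s,1),round(a,1),"zmed",np.round(np.median(q[:,2]),1), "mean",np.round(q.mean(0),1))
def win(u,v,h,w=None):
    m=np.zeros(P.shape[:2],bool); w=w or h; m[v-h:v+h,u-w:u+w]=1; return m
Z=P[...,2]
rect(win(389,225,28,16)&(Z>16)&(Z<30),"long")
rect(win(381,180,16,16)&(Z>16)&(Z<30),"short")
rect(win(303,165,28,40)&(Z>74)&(Z<86),"chucktop")
rect(win(303,165,28,40)&(Z>93)&(Z<107),"cheeks")
rect(win(168,195,25,48)&(Z>80)&(Z<88),"stand")
for u,v in((139,185),(164,189),(188,190)):
    m=win(u,v,12)&(Z>100); zz=P[m][:,2]; print((u,v),np.nanmax(zz)); rect(m&(Z>np.nanmax(zz)-6),"tool")
b=cv2.resize(im[140:255,125:215],None,fx=4.4,fy=4.4,interpolation=cv2.INTER_CUBIC)
c=cv2.resize(im[140:255,265:355],None,fx=4.4,fy=4.4,interpolation=cv2.INTER_CUBIC)
save("crop1",np.hstack([b,c]))
save("crop2",cv2.resize(im[150:310,365:465],None,fx=3.6,fy=3.6,interpolation=cv2.INTER_CUBIC))
E
```

```text
long 442 [ 448.5 -339.2] [ 31.6 130.2] 73.8 zmed 22.1 mean [ 447.7 -338.5   22. ]
short 343 [ 594.6 -321.1] [86.7 42.1] 29.7 zmed 22.3 mean [ 593.6 -321.6   22.3]
chucktop 1698 [607.  -76.2] [124.9 182.5] 8.3 zmed 79.9 mean [618.2 -74.9  79.8]
cheeks 169 [625.2 -73.9] [ 60.7 184. ] 8.4 zmed 99.3 mean [624.9 -74.3  99.3]
stand 1101 [526.3 317.4] [229.   71.8] 82.3 zmed 84.4 mean [521.8 312.9  84.4]
(139, 185) 139.72038731387602
tool 38 [533.8 389.2] [23.8 23.8] 78.8 zmed 135.3 mean [535.  390.2 135.6]
(164, 189) 136.28303819244752
tool 48 [525.4 318.1] [21.8 24. ] 61.0 zmed 133.1 mean [525.6 317.7 132.8]
(188, 190) 164.93619917433102
tool 42 [516.2 240.4] [18.5 31. ] 64.7 zmed 160.7 mean [517.4 240.9 160.8]
```

View pics/crop1.png

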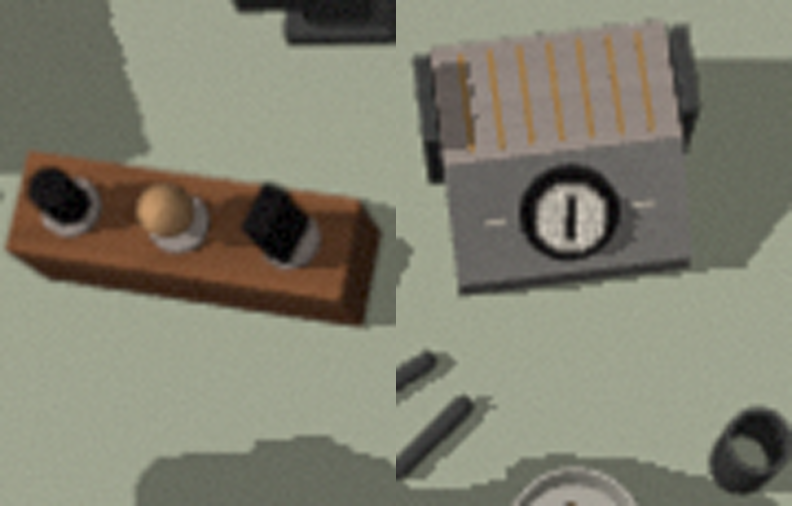

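View pics/crop2.png

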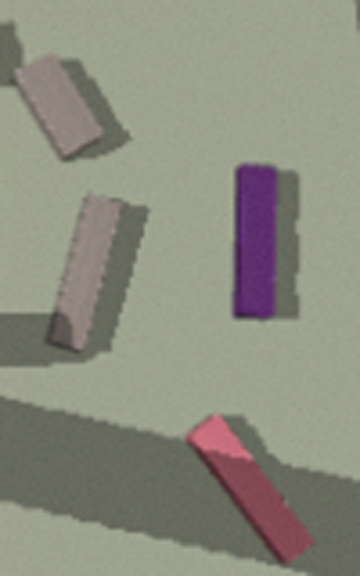

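The crops confirm three things. The bar at (389,225) is the plain grey 130 x 30 one. The right-hand tool at (188,190) is the tallest (z≈161), with flat sides, so it's the screwdriver. The switch slot at (305,189) points nearly up the slope. I'll move over the chuck first for a closer wrist view on the way to the bar.

Emit:
jog_arm(
  series=[
    {"x":0.04,"y":-0.05,"z":0.05,"spin":0.0},
    {"x":0.25,"y":-0.68,"z":0.12,"spin":0.18},
    {"x":0.25,"y":-0.68,"z":0.12,"spin":0.18},
    {"x":0.25,"y":-0.68,"z":0.12,"spin":0.18},
    {"x":0.25,"y":-0.68,"z":0.12,"spin":0.18},
    {"x":0.25,"y":-0.68,"z":0.12,"spin":0.18},
    {"x":0.25,"y":-0.68,"z":0.12,"spin":0.18},
    {"x":0.25,"y":-0.68,"z":0.12,"spin":0.18},
    {"x":0.25,"y":-0.68,"z":0.12,"spin":0.18},
    {"x":0.25,"y":-0.68,"z":0.12,"spin":0.18},
    {"x":0.25,"y":-0.68,"z":0.12,"spin":0.18},
    {"x":0.25,"y":-0.68,"z":0.12,"spin":0.18},
    {"x":0.25,"y":-0.68,"z":0.12,"spin":0.18},
    {"x":0.25,"y":-0.68,"z":0.12,"spin":0.18},
    {"x":0.25,"y":-0.68,"z":0.12,"spin":0.18},
    {"x":0.25,"y":-0.68,"z":0.12,"spin":0.18},
    {"x":0.25,"y":-0.68,"z":0.12,"spin":0.18},
    {"x":0.25,"y":-0.68,"z":0.12,"spin":0.18},
    {"x":0.25,"y":-0.68,"z":0.12,"spin":0.18},
    {"x":0.25,"y":-0.68,"z":0.12,"spin":0.18},
  ],
)

```text
time_s: 2.1
tcp_pos: [552.3, -75.1, 305.3]
orientation: [3.141, -0.0, 2.859]
ft_force: [0.5, 0.3, -0.7]
gripper_width: 86.9
finger_force: 0.0
```

```bash
python3 - <<'E'
from h import *
s=r.sense(); print(s["time_s"],s["tcp_pos"],s["orientation"],s["joints"])
im,d,p=cap("wrist"); P=cloud(d,p); np.savez("w1",im=im,P=P); save("w1",im)
print(np.round(p["world_from_camera"],2).tolist())
E
```

```text
2.1 [552.33653886 -75.1116676  305.34438216] [ 3.14120074e+00 -4.55357685e-04  2.85926604e+00] [-0.23070059  0.19088484  0.34782162  1.66411909 -0.06767009  1.29874385
  1.41799239]
[[0.28, 0.91, 0.29, 470.45], [0.96, -0.27, -0.09, -51.1], [0.0, 0.31, -0.95, 505.81], [0.0, 0.0, 0.0, 1.0]]
```

View pics/w1.png

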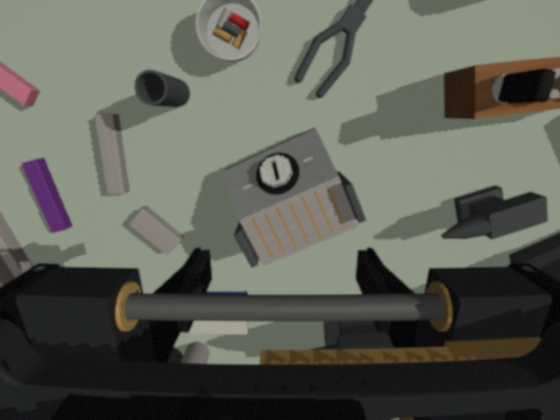

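The wrist view shows the chuck at (290,195), the switch at (276,170) with its slot nearly up-slope, the long bar at (111,153) and the driver handle at (525,88). Next I'll measure the chuck frame, slot angle, bar and driver from this view.

```bash
python3 - <<'E'
from h import *
z=np.load("w1.npz"); im,P=z["im"],z["P"]; Z=P[...,2]
def near(c,R): return np.hypot(P[...,0]-c[0],P[...,1]-c[1])<R
def rect(m,name):
    q=P[m]; (c,s,a)=cv2.minAreaRect(q[:,:2].astype(np.float32)); print(name,len(q),np.round(c,1),np.round(s,1),round(a,1),"z",np.round(np.median(q[:,2]),1))
rect(near((448,-339),80)&(Z>17)&(Z<28),"bar"); rect(near((448,-339),80)&(abs(Z-22)<1.5),"bar")
rect(near((625,-74),115)&(Z>95)&(Z<104)&(abs(P[...,1]+74)>70),"cheeks")
m=near((625,-74),75)&(abs(Z-80)<1.5); rect(m,"top"); 
rect(near((517,242),30)&(Z>150),"driver")
# chuck frame by edges
a=np.radians(8.4); ex=np.array([np.cos(a),np.sin(a)]); ey=np.array([-np.sin(a),np.cos(a)])
L=np.dstack([(P[...,:2]-[625.2,-73.9])@ex,(P[...,:2]-[625.2,-73.9])@ey])
mid=(abs(L[...,1])<60)
for lo in range(-120,60,6):
    k=mid&(L[...,0]>=lo)&(L[...,0]<lo+6)&(Z>10); print(lo+3,np.round(np.median(Z[k]),1) if k.any() else None,end="; ")
print()
# switch: panel points, coords along panel
k=(abs(L[...,0]+77)<35)&(abs(L[...,1])<40)&(Z>35)&(Z<82)
g=im.astype(float).mean(2)
c=(L[...,0]+77)/np.cos(np.radians(35)); 
br=k&(g>150); sub=np.c_[c[br],L[...,1][br]]; print("bright",len(sub),np.median(sub,0),sub.min(0),sub.max(0),"wz",np.median(Z[br]))
ctr=np.median(sub,0); dk=k&(g<90)&(np.hypot(c-ctr[0],L[...,1]-ctr[1])<15); q=np.c_[c[dk],L[...,1][dk]]
print(len(q),q.mean(0),q.min(0),q.max(0)); w,V=np.linalg.eigh(np.cov(q.T)); print("slot angle deg from upslope",np.degrees(np.arctan2(V[1,1],V[0,1])),w, "z",np.median(Z[dk]))
save("w1c",cv2.resize(im[120:270,200:380],None,fx=4,fy=4,interpolation=cv2.INTER_CUBIC))
E
```

```text
bar 1536 [ 446.8 -337.8] [ 31.4 128.6] 73.4 z 23.1
bar 946 [ 446.6 -337.8] [ 31.4 128.2] 73.4 z 22.8
cheeks 687 [623.7 -72.1] [ 59.8 184.8] 8.1 z 101.1
top 2988 [609.1 -76.1] [115.5 149.5] 8.1 z 80.9
driver 676 [515.  243.9] [21.3 36.3] 65.8 z 160.1
-117 449.4; -111 450.0; -105 449.1; -99 448.0; -93 447.9; -87 443.8; -81 451.2; -75 455.5; -69 66.2; -63 369.9; -57 358.1; -51 352.8; -45 82.4; -39 81.5; -33 81.5; -27 81.5; -21 81.4; -15 81.4; -9 81.5; -3 81.4; 3 81.5; 9 81.4; 15 81.5; 21 81.4; 27 81.5; 33 81.4; 39 81.1; 45 None; 51 None; 57 None; 
bright 355 [-10.77699828  -0.94400072] [-30.88143862 -18.3218946 ] [ 9.4114655  22.49416216] wz 67.71683211257431
61 [-9.35928743  1.74528754] [-23.73158971  -1.85776732] [3.93540566 5.28225171]
slot angle deg from upslope 173.9829817356944 [ 2.68408771 61.02186996] z 57.493790024318855
```

View pics/w1c.png

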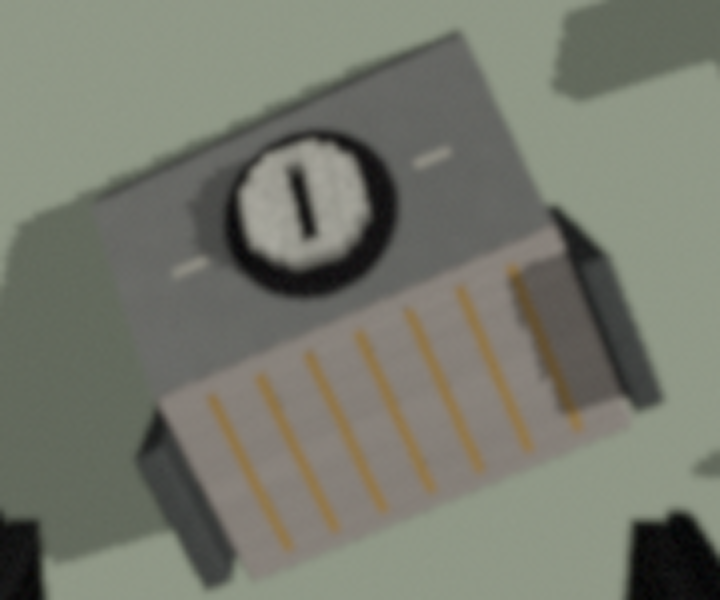

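The crop shows the slot at (302,200), tilted about 6° clockwise from up-slope, with the white marks at (188,268) and (432,157). Now moving over the bar.

Emit:
jog_arm(
  series=[
    {"x":-0.105,"y":-0.262,"z":-0.165},
    {"x":-0.105,"y":-0.262,"z":-0.165},
    {"x":-0.105,"y":-0.262,"z":-0.165},
    {"x":-0.105,"y":-0.262,"z":-0.165},
    {"x":-0.105,"y":-0.262,"z":-0.165},
    {"x":-0.105,"y":-0.262,"z":-0.165},
    {"x":-0.105,"y":-0.262,"z":-0.165},
    {"x":-0.105,"y":-0.262,"z":-0.165},
    {"x":-0.105,"y":-0.262,"z":-0.165},
  ],
)

```text
invalid input at $.series[0]: expected keys x, y, z, spin
```

```bash
python3 - <<'E'
from h import *
s=r.sense(); print(s["time_s"],s["tcp_pos"],s["orientation"],s["joints"])
P=np.load("w1.npz")["P"]; a=np.radians(73.6); e=np.array([np.cos(a),np.sin(a)]); f=np.array([-e[1],e[0]])
D=P[...,:2]-[447.6,-338.5]; u=D@e; v=D@f; m=(abs(u)<110)&(abs(v)<50)&(abs(u)>20)&(P[...,2]>8)&(P[...,2]<200)
print(m.sum(), P[m].max(0) if m.any() else 0)
im,d,p=cap("wrist"); P=cloud(d,p); Z=P[...,2]
m=(np.hypot(P[...,0]-447.6,P[...,1]+338.5)<75)&(Z>17)&(Z<28)
print(m.sum(),cv2.minAreaRect(P[m][:,:2].astype(np.float32)))
E
```

```text
2.15 [552.39613825 -75.41303764 305.43739574] [ 3.14125083e+00 -2.15709119e-04  2.85878684e+00] [-0.23052781  0.1908809   0.34818713  1.66394303 -0.06764342  1.29871843
  1.4180263 ]
0 0
1537 ((446.72540283203125, -338.2946472167969), (32.085289001464844, 128.52281188964844), 73.21182250976562)
```

All four keys are required in each row. Nothing obstructs the area around the bar.

Emit:
jog_arm(
  series=[
    {"x":-0.105,"y":-0.262,"z":-0.165,"spin":0},
    {"x":-0.105,"y":-0.262,"z":-0.165,"spin":0},
    {"x":-0.105,"y":-0.262,"z":-0.165,"spin":0},
    {"x":-0.105,"y":-0.262,"z":-0.165,"spin":0},
    {"x":-0.105,"y":-0.262,"z":-0.165,"spin":0},
    {"x":-0.105,"y":-0.262,"z":-0.165,"spin":0},
    {"x":-0.105,"y":-0.262,"z":-0.165,"spin":0},
    {"x":-0.105,"y":-0.262,"z":-0.165,"spin":0},
    {"x":-0.105,"y":-0.262,"z":-0.165,"spin":0},
  ],
)

```text
time_s: 3.1
tcp_pos: [447.8, -338.2, 140.4]
orientation: [3.141, -0.0, 2.856]
ft_force: [0.5, -0.1, -0.2]
gripper_width: 87.0
finger_force: 0.0
```

```bash
python3 - <<'E'
from h import *
s=r.sense(); print(s["time_s"],s["tcp_pos"],s["orientation"],s["joints"])
E
```

```text
3.1 [ 447.7751633  -338.22728191  140.41711958] [ 3.14095395e+00 -2.43024470e-04  2.85642875e+00] [ 0.20086826  0.3483413   0.47130674  1.87990499 -0.19125236  0.95790508
  2.04420106]
```

Emit:
jog_arm(
  series=[
    {"x":0,"y":0,"z":-0.05,"spin":0},
    {"x":0,"y":0,"z":-0.09,"spin":0},
    {"x":0,"y":0,"z":-0.11,"spin":0},
    {"x":0,"y":0,"z":-0.125,"spin":0},
    {"x":0,"y":0,"z":-0.135,"spin":0},
    {"x":0,"y":0,"z":-0.135,"spin":0},
  ],
)

```text
time_s: 3.7
tcp_pos: [448.1, -337.7, 5.2]
orientation: [3.141, -0.0, 2.858]
ft_force: [-1.2, 0.3, 0.2]
gripper_width: 87.0
finger_force: 0.0
```

Emit:
jog_arm(
  hand=1,
  grip_force=50,
  series=[
    {"x":0,"y":0,"z":0,"spin":0},
    {"x":0,"y":0,"z":0,"spin":0},
    {"x":0,"y":0,"z":0,"spin":0},
    {"x":0,"y":0,"z":0,"spin":0},
    {"x":0,"y":0,"z":0,"spin":0},
    {"x":0,"y":0,"z":0,"spin":0},
    {"x":0,"y":0,"z":0,"spin":0},
    {"x":0,"y":0,"z":0,"spin":0},
    {"x":0,"y":0,"z":0,"spin":0},
    {"x":0,"y":0,"z":0,"spin":0},
  ],
)

```text
time_s: 4.7
tcp_pos: [447.5, -338.6, 5.4]
orientation: [3.142, -0.0, 2.857]
ft_force: [-0.9, 0.9, -0.1]
gripper_width: 14.9
finger_force: 0.0
```

```bash
python3 - <<'E'
from h import *
s=r.sense(); print(s["gripper_width"],s["finger_force"],s["ft_force"])
im,d,p=cap("wrist"); a=im
im,d,p=cap("top"); b=cv2.resize(im[190:260,340:440],(560,392),interpolation=cv2.INTER_CUBIC)
save("g1",cv2.resize(np.vstack([a,b]),None,fx=.73,fy=.73))
E
```

```text
14.913412260450647 0.0 [-0.91539801  0.87889734 -0.07470993]
```

View pics/g1.png

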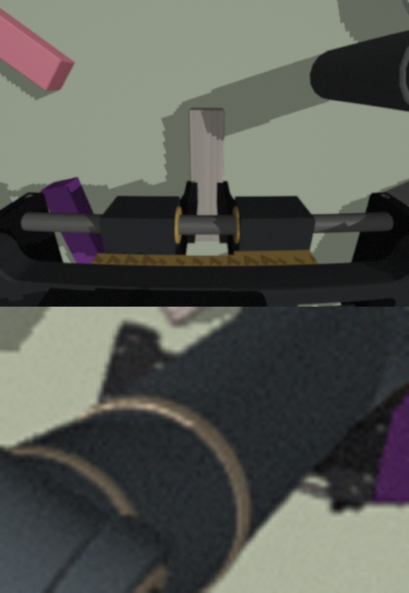

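The picture shows the bar (190–222 px) between the fingers (about 185 and 225), so the width reading may not have settled. Holding a little longer.

Emit:
jog_arm(
  hand=1,
  grip_force=50,
  series=[
    {"x":0,"y":0,"z":0,"spin":0},
    {"x":0,"y":0,"z":0,"spin":0},
    {"x":0,"y":0,"z":0,"spin":0},
    {"x":0,"y":0,"z":0,"spin":0},
  ],
)

```text
time_s: 5.2
tcp_pos: [447.5, -338.5, 5.5]
orientation: [3.141, -0.0, 2.857]
ft_force: [1.0, -0.0, -0.8]
gripper_width: 0.4
finger_force: 0.0
```

```bash
python3 - <<'E'
from h import *
s=r.sense(); print(s["gripper_width"],s["finger_force"],s["ft_force"],s["tcp_pos"])
im,d,p=cap("wrist"); P=cloud(d,p); np.savez("g2",im=im,P=P)
Z=P[...,2]
for v in (230,260,270,280,290,300): print(v,[tuple(np.round(P[v,u]).astype(int)) for u in range(230,345,8) if d[v,u]>0])
E
```

```text
0.4482779725072597 0.0 [ 1.04922153 -0.00373543 -0.77705477] [ 447.5236266  -338.54303094    5.46679587]
230 [(np.int64(431), np.int64(-374), np.int64(1)), (np.int64(433), np.int64(-369), np.int64(1)), (np.int64(434), np.int64(-363), np.int64(1)), (np.int64(436), np.int64(-357), np.int64(1)), (np.int64(430), np.int64(-347), np.int64(24)), (np.int64(431), np.int64(-343), np.int64(23)), (np.int64(432), np.int64(-338), np.int64(24)), (np.int64(434), np.int64(-333), np.int64(24)), (np.int64(435), np.int64(-328), np.int64(24)), (np.int64(437), np.int64(-323), np.int64(23)), (np.int64(448), np.int64(-318), np.int64(1)), (np.int64(449), np.int64(-313), np.int64(2)), (np.int64(451), np.int64(-307), np.int64(0)), (np.int64(453), np.int64(-301), np.int64(1)), (np.int64(454), np.int64(-296), np.int64(1))]
260 [(np.int64(454), np.int64(-382), np.int64(2)), (np.int64(456), np.int64(-377), np.int64(0)), (np.int64(457), np.int64(-371), np.int64(1)), (np.int64(459), np.int64(-365), np.int64(1)), (np.int64(450), np.int64(-354), np.int64(23)), (np.int64(435), np.int64(-342), np.int64(59)), (np.int64(4
[... 2595 characters left out ...]
int64(-341), np.int64(137)), (np.int64(407), np.int64(-339), np.int64(137)), (np.int64(408), np.int64(-337), np.int64(137)), (np.int64(409), np.int64(-335), np.int64(136)), (np.int64(409), np.int64(-333), np.int64(137)), (np.int64(415), np.int64(-333), np.int64(129)), (np.int64(416), np.int64(-331), np.int64(128)), (np.int64(416), np.int64(-328), np.int64(129)), (np.int64(416), np.int64(-326), np.int64(130)), (np.int64(412), np.int64(-323), np.int64(136)), (np.int64(413), np.int64(-321), np.int64(136)), (np.int64(413), np.int64(-319), np.int64(137)), (np.int64(414), np.int64(-317), np.int64(137)), (np.int64(415), np.int64(-315), np.int64(136)), (np.int64(415), np.int64(-313), np.int64(136))]
```

```bash
python3 - <<'E'
from h import *
P=np.load("g2.npz")["P"]
for u in (276,284,292): print(u,[(v,*np.round(P[v,u]).astype(int).tolist()) for v in range(232,264,2)])
E
```

```text
276 [(232, 434, -339, 23), (234, 435, -340, 24), (236, 436, -340, 24), (238, 438, -340, 23), (240, 439, -341, 24), (242, 441, -342, 22), (244, 442, -342, 23), (246, 443, -342, 24), (248, 444, -343, 24), (250, 437, -340, 45), (252, 437, -340, 47), (254, 437, -340, 49), (256, 437, -340, 51), (258, 436, -339, 55), (260, 436, -339, 58), (262, 437, -339, 60)]
284 [(232, 435, -334, 23), (234, 437, -335, 23), (236, 438, -335, 23), (238, 439, -335, 24), (240, 440, -336, 23), (242, 442, -336, 23), (244, 444, -337, 23), (246, 445, -337, 23), (248, 446, -338, 23), (250, 438, -335, 43), (252, 438, -335, 46), (254, 438, -335, 49), (256, 438, -335, 52), (258, 438, -335, 54), (260, 438, -335, 57), (262, 438, -335, 59)]
292 [(232, 436, -329, 24), (234, 438, -330, 22), (236, 439, -330, 24), (238, 441, -331, 23), (240, 442, -331, 23), (242, 443, -331, 24), (244, 445, -332, 23), (246, 446, -332, 22), (248, 447, -332, 24), (250, 439, -331, 45), (252, 439, -331, 48), (254, 439, -331, 50), (256, 440, -331, 51), (258, 440, -331, 54), (260, 439, -331, 57), (262, 440, -331, 59)]
```

```bash
python3 - <<'E'
from h import *
P=np.load("w1.npz")["P"]
m=(P[...,2]>200); 
T=np.array([552.3,-75.1,305.3]); a=np.radians(73.8); e=np.array([np.cos(a),np.sin(a)]); f=np.array([-e[1],e[0]])
for v in range(244,300,4):
    row=[(u,*np.round([(P[v,u,:2]-T[:2])@e,(P[v,u,:2]-T[:2])@f,P[v,u,2]-T[2]]).astype(int).tolist()) for u in range(150,420,4) if P[v,u,2]>200]
    print(v,row[:40:3])
E
```

```text
244 []
248 [(194, -52, 12, 39), (370, 51, 11, 39)]
252 [(194, -51, 12, 45), (206, -45, 10, 41), (366, 48, 10, 41)]
256 [(190, -51, 12, 52), (202, -46, 10, 47), (362, 44, 10, 48), (374, 50, 12, 50)]
260 [(186, -52, 12, 56), (198, -46, 11, 53), (210, -43, 4, 40), (366, 45, 10, 52), (378, 51, 11, 55)]
264 [(186, -50, 12, 60), (198, -45, 10, 57), (210, -43, 2, 40), (366, 44, 10, 58), (378, 49, 12, 60)]
268 [(186, -49, 12, 65), (198, -44, 11, 62), (210, -44, -1, 40), (366, 44, 9, 59), (378, 48, 11, 64)]
272 [(178, -52, 12, 69), (194, -45, 11, 66), (206, -44, 1, 49), (362, 44, 3, 52), (374, 46, 10, 66), (386, 51, 12, 69)]
276 [(170, -55, 11, 71), (182, -50, 11, 70), (194, -44, 10, 69), (206, -44, -1, 50), (362, 44, 1, 53), (374, 45, 10, 69), (386, 50, 11, 72)]
280 [(170, -53, 12, 77), (182, -48, 11, 75), (194, -44, 8, 70), (206, -43, -3, 52), (362, 44, -2, 53), (374, 44, 10, 73), (386, 49, 11, 76), (398, 55, 11, 76)]
284 [(162, -56, 11, 79), (174, -50, 11, 79), (186, -46, 10, 76), (198, -44, 3, 65), (358, 43, -7, 48), (370, 44, 4, 67), (382, 47, 10, 77), (394, 51, 11, 79)]
288 [(158, -56, 12, 83), (170, -51, 11, 82), (182, -47, 10, 80), (194, -44, 5, 72), (206, -43, -7, 53), (370, 45, 1, 66), (382, 46, 10, 80), (394, 50, 12, 83), (406, 55, 12, 83)]
292 [(154, -57, 12, 86), (166, -52, 12, 86), (178, -47, 11, 85), (190, -43, 7, 79), (202, -43, -4, 62), (366, 44, -4, 62), (378, 44, 8, 81), (390, 48, 10, 84), (402, 52, 12, 87), (414, 58, 12, 86)]
296 [(150, -41, 33, 122), (162, -37, 33, 122), (174, -33, 34, 122), (186, -30, 33, 122), (202, -24, 33, 122), (214, -21, 33, 122), (226, -17, 34, 122), (238, -14, 34, 122), (250, -10, 34, 122), (262, -6, 34, 122), (274, -3, 34, 122), (286, 1, 34, 122), (298, 5, 34, 122), (310, 8, 33, 122)]
```

The fingertips measure about 37 mm above the reported TCP, both open and closed. They closed in the air above the untouched bar. I'll open and descend by that much more.

Emit:
jog_arm(
  hand=-1,
  series=[
    {"x":0,"y":0,"z":0,"spin":0},
    {"x":0,"y":0,"z":0,"spin":0},
    {"x":0,"y":0,"z":0,"spin":0},
    {"x":0,"y":0,"z":0,"spin":0},
    {"x":0,"y":0,"z":0,"spin":0},
    {"x":0,"y":0,"z":0,"spin":0},
    {"x":0,"y":0,"z":0,"spin":0},
    {"x":0,"y":0,"z":0,"spin":0},
    {"x":0,"y":0,"z":-0.005,"spin":0},
    {"x":0,"y":0,"z":-0.015,"spin":0},
  ],
)

```text
time_s: 6.25
tcp_pos: [448.0, -338.9, -9.5]
orientation: [-3.141, 0.001, 2.857]
ft_force: [-0.2, 0.0, 0.3]
gripper_width: 72.2
finger_force: 0.0
```

Emit:
jog_arm(
  series=[
    {"x":0,"y":0,"z":-0.008,"spin":0},
    {"x":0,"y":0,"z":-0.014,"spin":0},
    {"x":0,"y":0,"z":-0.018,"spin":0},
    {"x":0,"y":0,"z":-0.02,"spin":0},
    {"x":0,"y":0,"z":-0.02,"spin":0},
  ],
)

```text
time_s: 6.75
tcp_pos: [447.4, -338.5, -29.8]
orientation: [3.141, -0.0, 2.857]
ft_force: [-0.2, 0.5, 0.1]
gripper_width: 86.7
finger_force: 0.0
```

```bash
python3 - <<'E'
from h import *
im,d,p=cap("wrist"); P=cloud(d,p); s=r.sense(); T=s["tcp_pos"]; print(T,s["gripper_width"],s["ft_force"])
a=np.radians(73.7); e=np.array([np.cos(a),np.sin(a)]); f=np.array([-e[1],e[0]])
U=(P[...,:2]-T[:2])@e; V=(P[...,:2]-T[:2])@f
for lo,hi in((-52,-40),(40,52)):
    m=(U>lo)&(U<hi)&(abs(V-11)<3)&(P[...,2]>T[2]+28); print(m.sum(),np.sort(P[m][:,2])[:8].round(1))
m=(np.hypot(U,V)<75)&(P[...,2]>17)&(P[...,2]<28)&(abs(U)<25); print(cv2.minAreaRect(P[m][:,:2].astype(np.float32)))
E
```

```text
[ 447.55156702 -338.68660294  -29.54875479] 86.99298765508662 [-0.648382    0.30229025 -0.96596638]
1568 [-0.1  0.1  0.1  0.1  0.2  0.2  0.2  0.2]
1374 [-0.6 -0.3 -0.1  0.1  0.1  0.2  0.2  0.2]
((442.8170166015625, -337.425537109375), (30.432621002197266, 121.13835906982422), 73.666015625)
```

Emit:
jog_arm(
  hand=1,
  grip_force=50,
  series=[
    {"x":0,"y":0,"z":0,"spin":0},
    {"x":0,"y":0,"z":0,"spin":0},
    {"x":0,"y":0,"z":0,"spin":0},
    {"x":0,"y":0,"z":0,"spin":0},
    {"x":0,"y":0,"z":0,"spin":0},
    {"x":0,"y":0,"z":0,"spin":0},
    {"x":0,"y":0,"z":0,"spin":0},
    {"x":0,"y":0,"z":0,"spin":0},
    {"x":0,"y":0,"z":0,"spin":0},
    {"x":0,"y":0,"z":0,"spin":0},
  ],
)

```text
time_s: 7.8
tcp_pos: [447.5, -338.7, -29.5]
orientation: [-3.141, 0.0, 2.857]
ft_force: [0.3, -1.2, -0.1]
gripper_width: 29.7
finger_force: 50.0
```

Emit:
jog_arm(
  series=[
    {"x":0,"y":0,"z":0.02,"spin":0},
    {"x":0,"y":0,"z":0.06,"spin":0},
    {"x":0,"y":0,"z":0.1,"spin":0},
    {"x":0.02,"y":0.03,"z":0.14,"spin":-0.14},
    {"x":0.04,"y":0.06,"z":0.15,"spin":-0.28},
    {"x":0.06,"y":0.09,"z":0.15,"spin":-0.42},
    {"x":0.08,"y":0.12,"z":0.15,"spin":-0.56},
    {"x":0.1,"y":0.15,"z":0.15,"spin":-0.7},
    {"x":0.12,"y":0.18,"z":0.15,"spin":-0.84},
    {"x":0.14,"y":0.21,"z":0.15,"spin":-0.98},
    {"x":0.16,"y":0.24,"z":0.15,"spin":-1.09},
    {"x":0.172,"y":0.26,"z":0.15,"spin":-1.143},
    {"x":0.177,"y":0.2655,"z":0.145,"spin":-1.143},
    {"x":0.177,"y":0.2655,"z":0.14,"spin":-1.143},
    {"x":0.177,"y":0.2655,"z":0.14,"spin":-1.143},
    {"x":0.177,"y":0.2655,"z":0.14,"spin":-1.143},
  ],
)

```text
time_s: 9.4
tcp_pos: [623.0, -75.2, 110.0]
orientation: [-3.14, 0.0, 1.711]
ft_force: [0.1, -1.0, -6.4]
gripper_width: 29.5
finger_force: 50.0
```

```bash
python3 - <<'E'
from h import *
im,d,p=cap("wrist"); P=cloud(d,p); Z=P[...,2]; s=r.sense(); print(s["tcp_pos"],s["orientation"],s["gripper_width"],s["joints"].round(2))
np.savez("w2",im=im,P=P)
D=P[...,:2]-[624.5,-73]; R=np.hypot(D[...,0],D[...,1])
for z0 in(162,):
    m=(R<80)&(abs(Z-z0)<6); print("bar",m.sum(),np.median(Z[m]),cv2.minAreaRect(P[m][:,:2].astype(np.float32)))
m=(R<115)&(abs(Z-100.5)<3)&(R>60); print("cheek",m.sum(),cv2.minAreaRect(P[m][:,:2].astype(np.float32)))
save("w2",im)
E
```

```text
[623.50670383 -75.11926475 110.43873687] [-3.14091477e+00  2.98803721e-04  1.71092040e+00] 29.495865478708303 [-0.43  0.54  0.68  1.76 -0.39  0.99  0.54]
bar 9536 162.64743396133542 ((621.7536010742188, -68.4754409790039), (47.48951721191406, 117.03092193603516), 7.757150173187256)
cheek 1716 ((623.9686889648438, -71.55421447753906), (59.468563079833984, 183.23458862304688), 8.784249305725098)
```

View pics/w2.png

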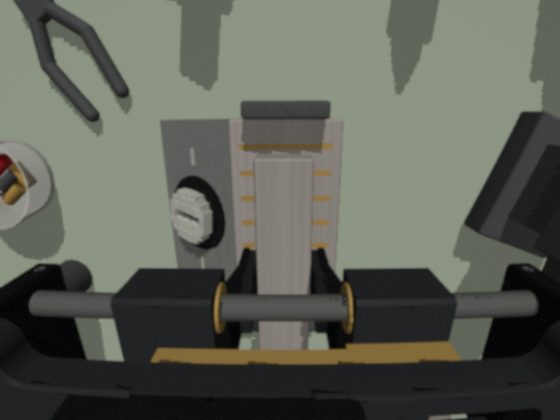

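The bar is held square over the chuck top, between the cheeks at (285,108) and one hidden behind the gripper. Switch at (190,215). Lowering.

Emit:
jog_arm(
  series=[
    {"x":0.0,"y":0.003,"z":-0.02,"spin":0.005},
    {"x":0.0,"y":0.003,"z":-0.04,"spin":0.005},
    {"x":0.0,"y":0.003,"z":-0.05,"spin":0.005},
    {"x":0.0,"y":0.003,"z":-0.055,"spin":0.005},
    {"x":0.0,"y":0.003,"z":-0.0575,"spin":0.005},
    {"x":0.0,"y":0.003,"z":-0.059,"spin":0.005},
    {"x":0.0,"y":0.003,"z":-0.0595,"spin":0.005},
    {"x":0.0,"y":0.003,"z":-0.0595,"spin":0.005},
  ],
)

```text
time_s: 10.25
tcp_pos: [624.9, -70.1, 51.5]
orientation: [3.141, 0.0, 1.719]
ft_force: [0.4, 0.6, -6.0]
gripper_width: 29.7
finger_force: 50.0
```

Emit:
jog_arm(
  series=[
    {"x":0,"y":0,"z":-0.0005,"spin":0},
    {"x":0,"y":0,"z":-0.001,"spin":0},
    {"x":0,"y":0,"z":-0.0015,"spin":0},
    {"x":0,"y":0,"z":-0.0015,"spin":0},
  ],
)

```text
time_s: 10.65
tcp_pos: [624.8, -70.1, 50.5]
orientation: [3.141, -0.001, 1.719]
ft_force: [-2.9, 1.2, 2.2]
gripper_width: 29.7
finger_force: 50.0
```

Contact made: the weight is now on the chuck. Releasing.

Emit:
jog_arm(
  hand=-1,
  series=[
    {"x":0,"y":0,"z":0,"spin":0},
    {"x":0,"y":0,"z":0,"spin":0},
    {"x":0,"y":0,"z":0,"spin":0},
    {"x":0,"y":0,"z":0,"spin":0},
    {"x":0,"y":0,"z":0,"spin":0},
    {"x":0,"y":0,"z":0,"spin":0},
    {"x":0,"y":0,"z":0.03,"spin":0},
    {"x":0,"y":0,"z":0.07,"spin":0},
    {"x":0,"y":0.0,"z":0.12,"spin":0},
    {"x":0,"y":0.0,"z":0.16,"spin":0},
    {"x":0.0,"y":0.0,"z":0.2,"spin":0},
    {"x":-0.03,"y":0.0,"z":0.2,"spin":0},
    {"x":-0.03,"y":0.0,"z":0.2,"spin":0},
    {"x":-0.03,"y":0.0,"z":0.2,"spin":0},
  ],
)

```text
time_s: 12.05
tcp_pos: [594.2, -69.9, 249.6]
orientation: [3.141, -0.001, 1.719]
ft_force: [0.5, 0.7, -0.2]
gripper_width: 86.9
finger_force: 0.0
```

```bash
python3 - <<'E'
from h import *
s=r.sense(); print(s["time_s"],s["tcp_pos"],s["orientation"],s["gripper_width"])
im,d,p=cap("wrist"); P=cloud(d,p); Z=P[...,2]; np.savez("w3",im=im,P=P)
D=P[...,:2]-[624.5,-73]; R=np.hypot(D[...,0],D[...,1])
def rc(m,n): q=cv2.minAreaRect(P[m][:,:2].astype(np.float32)); print(n,m.sum(),np.round(q[0],1),np.round(q[1],1),round(q[2],2),np.median(Z[m]).round(1))
rc((R<80)&(abs(Z-102.5)<3)&(abs(D[...,1])<72),"bar")
rc((R<115)&(abs(Z-100.5)<3)&(R>77),"cheek")
a=np.radians(8.4); ex=np.array([np.cos(a),np.sin(a)]); ey=np.array([-np.sin(a),np.cos(a)])
q=D@ex; y=D@ey; g=im.astype(float).mean(2)
# fit panel plane, and switch face plane
pan=(q<-46)&(q>-108)&(abs(y)>35)&(abs(y)<75)&(Z>28)&(Z<82); A=np.c_[q[pan],y[pan],np.ones(pan.sum())]; c=np.linalg.lstsq(A,Z[pan],rcond=None)[0]; print("panel z=",c, pan.sum())
h=(Z-(c[0]*q+c[1]*y+c[2]))*np.cos(np.arctan(c[0]))
sw=(q<-50)&(q>-120)&(abs(y)<30)&(g>140)&(h>6); print("switch",sw.sum(),"h",np.percentile(h[sw],[10,50,90]),"q",np.percentile(q[sw],[1,50,99]),"y",np.percentile(y[sw],[1,50,99]),"z",np.median(Z[sw]))
save("w3",cv2.resize(im[60:330,60:420],None,fx=2.2,fy=2.2))
E
```

```text
12.05 [594.22718255 -69.86322326 249.59208107] [ 3.14090169e+00 -9.60398264e-04  1.71866890e+00] 86.93495633193254
bar 2703 [624.4 -70.3] [ 30.1 130.1] 8.37 103.2
cheek 994 [623.7 -71.3] [ 59.6 183.6] 8.34 101.0
panel z= [ 6.99141409e-01 -3.83191241e-03  1.11403885e+02] 2520
switch 162 h [11.93787021 12.95489962 13.73019738] q [-100.37288525  -83.93539863  -69.32419298] y [-18.35971867  -2.87381995  23.67010184] z 68.20983823974504
```

View pics/w3.png

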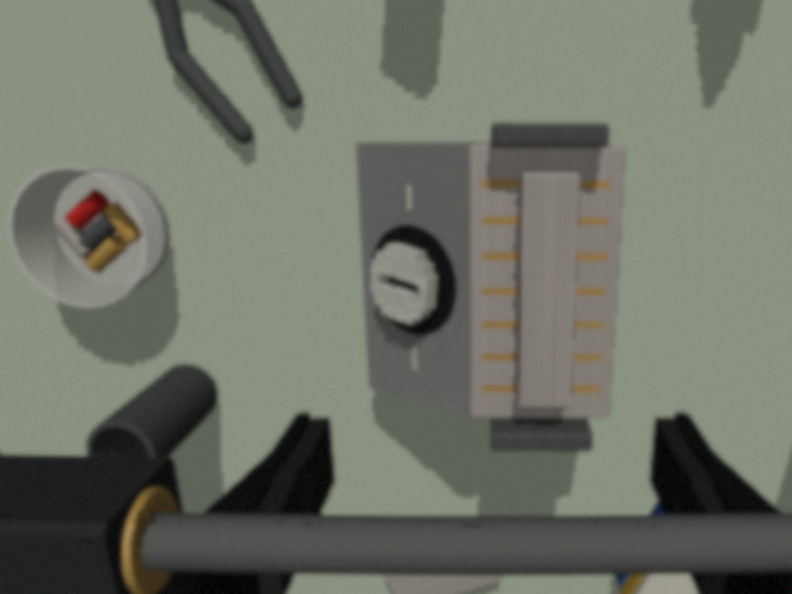

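The bar lies square between the cheeks, (520–580, 172–405) in the crop; the switch is at (405,283) with its slot from (383,280) to (420,290). Next I'll work out the slot position and angle by intersecting the rays with the switch face.

```bash
python3 - <<'E'
from h import *
z=np.load("w3.npz"); im,P=z["im"],z["P"]; p=r.camera_params("wrist")
T=np.array(p["world_from_camera"],float); K=np.array(p["intrinsics"],float)
a=np.radians(8.35); ex=np.array([np.cos(a),np.sin(a),0]); ey=np.array([-np.sin(a),np.cos(a),0]); ez=np.array([0,0,1.])
th=np.radians(35); n=-np.sin(th)*ex+np.cos(th)*ez; up=np.cos(th)*ex+np.sin(th)*ez
O=np.array([623.8,-71.4,1.2])-32.5*ex   # chuck foot in wrist-camera world
C0=O-45*ex+55.5*ez
v,u=np.mgrid[:420,:560].astype(float)
s=cv2.undistortPoints(np.stack([u.ravel(),v.ravel()],1)[:,None],K,np.array([p["k1"],0,0,0.])).reshape(420,560,2)
ray=np.dstack([s,np.ones((420,560))])@T[:3,:3].T
for h in(13.,):
    F=C0+h*n; t=((F-T[:3,3])@n)/(ray@n); X=T[:3,3]+t[...,None]*ray-F
    U=X@up; Y=X@ey; g=im.astype(float).mean(2)
    m=(np.hypot(U,Y)<27); b=m&(g>135)
    cen=cv2.minEnclosingCircle(np.c_[U[b],Y[b]].astype(np.float32)); print("disc",b.sum(),cen, np.c_[U[b],Y[b]].mean(0))
    c=cen[0]; dk=np.hypot(U-c[0],Y-c[1])<16.8
    w=np.clip(150-g,0,None)*dk; w[g>125]=0
    q=np.c_[U[w>0],Y[w>0]]; ww=w[w>0]; mu=np.average(q,axis=0,weights=ww); W,V=np.linalg.eigh(np.cov(q.T,aweights=ww))
    print(h,len(q),"slot centre",mu,"ang",np.degrees(np.arctan(V[1,1]/V[0,1])),W, q.min(0),q.max(0))
print("face centre",C0+13*n,"floor",C0+4*n)
E
```

```text
disc 463 ((1.0037407875061035, 1.9904232025146484), 23.288494110107422) [1.03753849 1.04623838]
13.0 97 slot centre [1.92481062 0.97733267] ang -6.507599344723633 [ 2.9173063  72.64217894] [-14.83768972  -4.55866983] [16.66833987  5.45730284]
face centre [539.74409293 -83.73735398  67.34897658] floor [544.85155876 -82.98770275  59.97660818]
```

Slot found: floor centre ≈ (545.3, -82.4, 59.2), switch at about 0.11 rad. Moving to look closely at the screwdriver.

Emit:
jog_arm(
  hand=-0.26,
  series=[
    {"x":-0.01,"y":0.04,"z":0,"spin":0.14},
    {"x":-0.01,"y":0.09,"z":0,"spin":0.28},
    {"x":-0.02,"y":0.135,"z":0,"spin":0.42},
    {"x":-0.02,"y":0.18,"z":0,"spin":0.56},
    {"x":-0.02,"y":0.22,"z":0,"spin":0.7},
    {"x":-0.03,"y":0.26,"z":0,"spin":0.84},
    {"x":-0.03,"y":0.285,"z":0,"spin":0.94},
    {"x":-0.03,"y":0.295,"z":0,"spin":0.99},
    {"x":-0.03,"y":0.295,"z":0,"spin":0.99},
    {"x":-0.03,"y":0.295,"z":0,"spin":0.99},
    {"x":-0.03,"y":0.295,"z":0,"spin":0.99},
  ],
)

```text
time_s: 13.2
tcp_pos: [565.0, 223.4, 249.2]
orientation: [-3.141, 0.0, 2.706]
ft_force: [0.6, -0.2, -0.1]
gripper_width: 54.8
finger_force: 0.0
```

```bash
python3 - <<'E'
from h import *
s=r.sense(); print(s["time_s"],s["tcp_pos"],s["orientation"],s["gripper_width"],s["joints"].round(2))
im,d,p=cap("wrist"); P=cloud(d,p); Z=P[...,2]; np.savez("w4",im=im,P=P); save("w4",im)
def rc(m,n): q=cv2.minAreaRect(P[m][:,:2].astype(np.float32)); print(n,m.sum(),np.round(q[0],1),np.round(q[1],1),round(q[2],2),np.median(Z[m]).round(1))
R=np.hypot(P[...,0]-515.5,P[...,1]-243)
rc((R<30)&(Z>155)&(Z<168),"driver top")
rc((R<30)&(Z>130)&(Z<168),"driver")
R=np.hypot(P[...,0]-526,P[...,1]-317); rc((R<130)&(abs(Z-86)<3),"block")
E
```

```text
13.2 [564.98273729 223.36282743 249.18602249] [-3.14072563e+00  1.55074615e-04  2.70576181e+00] 54.79032714767321 [-0.81  0.33  0.47  1.64 -0.16  1.21  0.84]
driver top 790 [514.2 245.2] [20.  35.9] 65.32 160.8
driver 808 [514.2 245.2] [20. 36.] 65.49 160.8
block 8460 [524.7 319.5] [230.7  70.9] 82.16 86.1
```

View pics/w4.png

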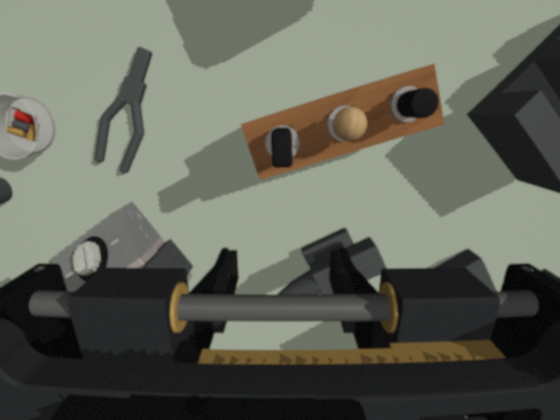

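The driver is the flat black handle at (282,148), measuring 20 x 36 mm on top, at (514.2, 245.2) with its thin axis at 65.4°. The neighbouring tools at (350,124) and (415,103) are clear of the fingers.

Emit:
jog_arm(
  series=[
    {"x":-0.03,"y":0.012,"z":0,"spin":0.007},
    {"x":-0.05,"y":0.0203,"z":-0.02,"spin":0.007},
    {"x":-0.05,"y":0.0203,"z":-0.06,"spin":0.007},
    {"x":-0.05,"y":0.0203,"z":-0.06,"spin":0.007},
    {"x":-0.05,"y":0.0203,"z":-0.06,"spin":0.007},
    {"x":-0.05,"y":0.0203,"z":-0.06,"spin":0.007},
  ],
)

```text
time_s: 13.85
tcp_pos: [516.4, 244.9, 191.4]
orientation: [3.139, 0.002, 2.714]
ft_force: [0.4, 0.1, 0.5]
gripper_width: 54.9
finger_force: 0.0
```

Emit:
jog_arm(
  series=[
    {"x":0,"y":0,"z":0,"spin":0},
    {"x":0,"y":0,"z":-0.03,"spin":0},
    {"x":0,"y":0,"z":-0.07,"spin":0},
    {"x":0,"y":0,"z":-0.1,"spin":0},
    {"x":0,"y":0,"z":-0.115,"spin":0},
    {"x":0,"y":0,"z":-0.123,"spin":0},
    {"x":0,"y":0,"z":-0.125,"spin":0},
    {"x":0,"y":0,"z":-0.125,"spin":0},
    {"x":0,"y":0,"z":-0.125,"spin":0},
  ],
)

```text
time_s: 14.75
tcp_pos: [515.6, 245.7, 65.7]
orientation: [3.139, 0.001, 2.716]
ft_force: [-0.7, -0.6, 1.4]
gripper_width: 55.1
finger_force: 0.0
```

Emit:
jog_arm(
  hand=1,
  grip_force=55,
  series=[
    {"x":0,"y":0,"z":0,"spin":0},
    {"x":0,"y":0,"z":0,"spin":0},
    {"x":0,"y":0,"z":0,"spin":0},
    {"x":0,"y":0,"z":0,"spin":0},
    {"x":0,"y":0,"z":0,"spin":0},
    {"x":0,"y":0,"z":0,"spin":0},
    {"x":0,"y":0,"z":0,"spin":0},
    {"x":0,"y":0,"z":0,"spin":0},
  ],
)

```text
time_s: 15.55
tcp_pos: [514.4, 245.2, 64.5]
orientation: [-3.142, -0.0, 2.716]
ft_force: [-0.1, -0.4, 0.6]
gripper_width: 19.7
finger_force: 54.9
```

```bash
python3 - <<'E'
from h import *
s=r.sense(); print(s["time_s"],s["tcp_pos"],s["orientation"],s["gripper_width"],s["finger_force"],s["joints"].round(2))
E
```

```text
15.55 [514.44329523 245.17976985  64.47478426] [-3.14151259e+00 -1.76786493e-04  2.71582097e+00] 19.69694769183698 54.91462452337146 [-0.82  0.45  0.4   1.92 -0.24  0.81  0.85]
```

Emit:
jog_arm(
  series=[
    {"x":0,"y":0,"z":0.02,"spin":0},
    {"x":0,"y":0,"z":0.05,"spin":0},
    {"x":0,"y":0,"z":0.09,"spin":0},
    {"x":0,"y":0,"z":0.13,"spin":0},
    {"x":0,"y":0,"z":0.16,"spin":0},
    {"x":0,"y":0,"z":0.17,"spin":0},
    {"x":0.005,"y":-0.03,"z":0.17,"spin":0.0},
    {"x":0.01,"y":-0.07,"z":0.17,"spin":0.08},
    {"x":0.015,"y":-0.11,"z":0.17,"spin":0.16},
    {"x":0.02,"y":-0.15,"z":0.17,"spin":0.24},
    {"x":0.026,"y":-0.19,"z":0.17,"spin":0.32},
    {"x":0.026,"y":-0.23,"z":0.17,"spin":0.4},
    {"x":0.026,"y":-0.27,"z":0.17,"spin":0.433},
    {"x":0.026,"y":-0.305,"z":0.16,"spin":0.433},
    {"x":0.026,"y":-0.322,"z":0.14,"spin":0.433},
    {"x":0.026,"y":-0.328,"z":0.12,"spin":0.433},
    {"x":0.026,"y":-0.328,"z":0.1,"spin":0.433},
    {"x":0.026,"y":-0.328,"z":0.09,"spin":0.433},
    {"x":0.026,"y":-0.328,"z":0.09,"spin":0.433},
    {"x":0.026,"y":-0.328,"z":0.09,"spin":0.433},
  ],
)

```text
time_s: 17.55
tcp_pos: [540.7, -82.5, 154.5]
orientation: [-3.141, -0.0, -3.134]
ft_force: [-0.2, 0.5, -1.3]
gripper_width: 19.5
finger_force: 54.9
```

```bash
python3 - <<'E'
from h import *
im,d,p=cap("wrist"); P=cloud(d,p); Z=P[...,2]; np.savez("w5",im=im,P=P,T=np.array(p["world_from_camera"]))
s=r.sense(); T=s["tcp_pos"]; print(s["time_s"],T,s["orientation"],s["gripper_width"],s["finger_force"],s["joints"].round(2))
np.set_printoptions(suppress=True)
D=P[...,:2]-T[:2]; R=np.hypot(D[...,0],D[...,1])
for lo in range(86,150,5):
    m=(R<32)&(Z>=lo)&(Z<lo+5); q=P[m]
    if m.sum()>3: 
        vv,uu=np.nonzero(m); print(lo,m.sum(),(q.min(0)-T).round(1)[:2],(q.max(0)-T).round(1)[:2],"px",uu.min(),uu.max(),vv.min(),vv.max())
E
```

```text
17.6 [541.08761472 -82.60944274 155.01775391] [-3.14154711e+00  9.92364975e-04 -3.13386413e+00] 19.747464467335238 54.91468976251781 [-0.36  0.31  0.54  1.9  -0.19  0.98  1.85]
101 4 [-11.5  -0.9] [-11.    0.8] px 282 284 205 206
106 9 [-11.4  -1.7] [-11.1   2.5] px 281 286 206 207
111 12 [-11.3  -1.7] [-10.6   2.5] px 281 286 208 209
116 12 [-11.4  -1.7] [-10.8   2.5] px 281 286 210 211
121 58 [-11.3  -7.3] [-2.2  8.2] px 274 293 212 223
126 35 [-8.6 -7.1] [-2.2  8.1] px 274 293 218 225
131 42 [-8.4 -7. ] [-2.7  7.9] px 274 293 219 226
136 34 [-8.4 -6.1] [-4.5  7. ] px 275 292 221 226
141 22 [-8.3 -4.4] [-6.2  6.1] px 277 291 223 226
```

The blade is seen centred on the TCP, with the tip 54.5 mm below it. Lowering into the slot while watching the force.

Emit:
jog_arm(
  series=[
    {"x":0,"y":0,"z":-0.015,"spin":0},
    {"x":0,"y":0,"z":-0.022,"spin":0},
    {"x":0,"y":0,"z":-0.026,"spin":0},
    {"x":0,"y":0,"z":-0.028,"spin":0},
    {"x":0,"y":0,"z":-0.029,"spin":0},
    {"x":0,"y":0,"z":-0.029,"spin":0},
  ],
)

```text
time_s: 18.2
tcp_pos: [540.8, -82.8, 125.7]
orientation: [3.142, 0.0, -3.134]
ft_force: [0.0, 0.6, -1.2]
gripper_width: 19.8
finger_force: 54.9
```

Emit:
jog_arm(
  series=[
    {"x":0,"y":0,"z":-0.002,"spin":0},
    {"x":0,"y":0,"z":-0.003,"spin":0},
    {"x":0,"y":0,"z":-0.004,"spin":0},
    {"x":0,"y":0,"z":-0.0045,"spin":0},
    {"x":0,"y":0,"z":-0.0045,"spin":0},
  ],
)

```text
time_s: 18.7
tcp_pos: [540.6, -83.0, 120.9]
orientation: [-3.141, 0.0, -3.134]
ft_force: [0.0, -1.2, -2.3]
gripper_width: 19.8
finger_force: 54.9
```

No contact load, so the blade is in the slot. A bit lower, then start the turn.

Emit:
jog_arm(
  series=[
    {"x":0,"y":0,"z":-0.001,"spin":0},
    {"x":0,"y":0,"z":-0.0015,"spin":-0.04},
    {"x":0,"y":0,"z":-0.0015,"spin":-0.1},
    {"x":0,"y":0,"z":-0.0015,"spin":-0.18},
    {"x":0,"y":0,"z":-0.0015,"spin":-0.26},
    {"x":0,"y":0,"z":-0.0015,"spin":-0.34},
    {"x":0,"y":0,"z":-0.0015,"spin":-0.42},
    {"x":0,"y":0,"z":-0.0015,"spin":-0.5},
    {"x":0,"y":0,"z":-0.0015,"spin":-0.5},
  ],
)

```text
time_s: 19.6
tcp_pos: [540.7, -81.9, 119.4]
orientation: [3.141, -0.0, 2.65]
ft_force: [0.6, 1.5, -2.3]
gripper_width: 19.5
finger_force: 54.9
```

```bash
cat > sw.py <<'E'
from h import *
im,d,p=cap("wrist"); s=r.sense()
T=np.array(p["world_from_camera"],float); K=np.array(p["intrinsics"],float); P=cloud(d,p)
a=np.radians(8.35); ex=np.array([np.cos(a),np.sin(a),0]); ey=np.array([-np.sin(a),np.cos(a),0]); ez=np.array([0,0,1.])
th=np.radians(35); n=-np.sin(th)*ex+np.cos(th)*ez; up=np.cos(th)*ex+np.sin(th)*ez
F=np.array([623.8,-71.4,1.2])-77.5*ex+55.5*ez+13*n+1.*up+.7*ey
v,u=np.mgrid[:420,:560].astype(float)
sl=cv2.undistortPoints(np.stack([u.ravel(),v.ravel()],1)[:,None],K,np.array([p["k1"],0,0,0.])).reshape(420,560,2)
ray=np.dstack([sl,np.ones((420,560))])@T[:3,:3].T
t=((F-T[:3,3])@n)/(ray@n); X=T[:3,3]+t[...,None]*ray-F; U=X@up; Y=X@ey; g=im.astype(float).mean(2)
h=(P-F)@n
print(s["time_s"],s["tcp_pos"].round(1),s["orientation"].round(3),s["ft_force"].round(1),s["torque"].round(2),s["gripper_width"].round(1))
# ascii map of the face, rows upslope->downslope, cols +y -> -y ; B=above face (tool)
for uu in np.arange(21,-22,-3):
    row=""
    for yy in np.arange(22,-23,-2):
        m=(abs(U-uu)<1.5)&(abs(Y-yy)<1.2)
        row+= "?" if not m.any() else ("B" if np.nanmedian(h[m])>6 else ("#" if g[m].min()<100 else ("." if g[m].mean()>130 else "+")))
    print(row)
E
python3 sw.py
```

```text
Traceback (most recent call last):
  File "sw.py", line 12, in <module>
    print(s["time_s"],s["tcp_pos"].round(1),s["orientation"].round(3),s["ft_force"].round(1),s["torque"].round(2),s["gripper_width"].round(1))
                                                                                                                  ^^^^^^^^^^^^^^^^^^^^^^^^
AttributeError: 'float' object has no attribute 'round'
```

```bash
sed -i 's/,s\["gripper_width"\].round(1))/,s["gripper_width"])/' sw.py; python3 sw.py
```

```text
19.7 [540.7 -81.9 119.4] [ 3.141 -0.     2.651] [-0.3  1.8 -1.3] [ 0.47 -0.14  0.1 ] 20.000983727029766
#######BBBBBBBBBBBBBBBB
#####...BBBBBBBBBBBBBBB
###.....BBBBBBBBBBBBBBB
##.......BBBBBBBBBBBBBB
#.......BBBBBBBBBBBBBBB
#.......BBBBBBBBBBBBBBB
#........BBBBBBBBBBBBBB
#........BBBBBBB#+##+##
#.......BBBB####++++++#
#.......BBB###++++++++#
#........#####++++++++#
###......#####+++++++##
###......####.......###
#####..............####
######..........#######
```

The moment about z is 0.10 N m, so the switch is turning. Continuing.

Emit:
jog_arm(
  series=[
    {"x":0,"y":0,"z":0,"spin":-0.1},
    {"x":0,"y":0,"z":-0.0005,"spin":-0.2},
    {"x":0,"y":0,"z":-0.0007,"spin":-0.3},
    {"x":0.0005,"y":0,"z":-0.001,"spin":-0.4},
    {"x":0.0005,"y":0,"z":-0.001,"spin":-0.5},
    {"x":0.0005,"y":0,"z":-0.0013,"spin":-0.6},
    {"x":0.001,"y":0,"z":-0.0015,"spin":-0.7},
    {"x":0.001,"y":0,"z":-0.0015,"spin":-0.8},
    {"x":0.001,"y":0,"z":-0.0015,"spin":-0.9},
    {"x":0.001,"y":0,"z":-0.0015,"spin":-0.9},
  ],
)

```text
time_s: 20.7
tcp_pos: [539.5, -84.2, 119.4]
orientation: [-3.137, -0.001, 1.748]
ft_force: [-7.2, -2.4, 13.8]
gripper_width: 19.6
finger_force: 54.9
```

```bash
python3 sw.py
```

```text
20.75 [539.3 -84.4 119.2] [-3.137e+00 -1.000e-03  1.749e+00] [-6.7 -0.5 12.9] [-0.43  2.37 -0.1 ] 19.372194317445672
####............#BBBBBB
###..............BBBBBB
#...............BBBBBBB
...............+BBBBBBB
..............#BBBBBBBB
............BBBBBBBBBBB
...........BBBBBBBBBBBB
........BBBBBBBBBBBBBBB
.......+BBBBBBBBBBBBBBB
.......#+BBBBBBBBBBBBBB
#.....##.....BBBBBBBBBB
##....##.......BBBBBBBB
####...............BBBB
#####..............#BBB
#######..........+###BB
```

The load has shifted to the panel normal and the slot lags behind the blade, so the blade has ridden out at mid-turn. I'll lift, measure the slot again and re-enter deeper.

Emit:
jog_arm(
  series=[
    {"x":0,"y":0,"z":0.02,"spin":0},
    {"x":0,"y":-0.01,"z":0.05,"spin":0},
    {"x":0,"y":-0.04,"z":0.08,"spin":0},
    {"x":0,"y":-0.07,"z":0.1,"spin":0},
    {"x":0,"y":-0.08,"z":0.1,"spin":0},
    {"x":0,"y":-0.08,"z":0.1,"spin":0},
    {"x":0,"y":-0.08,"z":0.1,"spin":0},
  ],
)

```text
time_s: 21.45
tcp_pos: [540.9, -161.3, 216.6]
orientation: [-3.14, -0.002, 1.75]
ft_force: [0.1, 0.8, -1.9]
gripper_width: 19.8
finger_force: 54.9
```

```bash
cat >> sw.py <<'E'
b=(np.hypot(U,Y)<24)&(g>135)&(abs(h)<6); c,R=cv2.minEnclosingCircle(np.c_[U[b],Y[b]].astype(np.float32)); print("disc",c,R)
w=np.where((np.hypot(U,Y)<16.5)&(g<125)&(h<6),150-g,0); q=np.c_[U[w>0],Y[w>0]]; ww=w[w>0]
mu=np.average(q,axis=0,weights=ww); W,V=np.linalg.eigh(np.cov(q.T,aweights=ww)); print("slot",len(q),mu,"ang",np.degrees(np.arctan2(V[1,1],V[0,1])),W)
Tc=s["tcp_pos"]; B=P-Tc; m=(np.hypot(B[...,0],B[...,1])<20)&(B[...,2]<-28)&(B[...,2]>-60)
if m.sum()>5: q=B[m]; print("blade",m.sum(),cv2.minAreaRect(q[:,:2].astype(np.float32)),"zmin",q[:,2].min())
E
python3 sw.py
```

```text
21.5 [ 541.  -160.8  216.4] [-3.139e+00 -2.000e-03  1.751e+00] [ 0.1  1.1 -1.9] [-0.04  0.02 -0.02] 19.536476919017097
#####...........#######
####.............+#####
###................####
##............###....##
#............####.....#
............#####......
#..........####........
+.........####.........
+.......####...........
#......####............
#+....###.............+
##....##+.............#
####................###
######.............####
#######..........######
disc (0.30454349517822266, -0.3730311393737793) 23.80780792236328
slot 127 [ 0.54211866 -0.50181181] ang 139.779888730443 [ 1.91258362 76.91068472]
blade 98 ((-1.5656657218933105, 5.7073798179626465), (15.568608283996582, 9.637845993041992), 8.674638748168945) zmin -51.62350007521164
```

```bash
cat > bl.py <<'E'
from h import *
im,d,p=cap("wrist"); P=cloud(d,p); s=r.sense(); Tc=s["tcp_pos"]; B=P-Tc
a=s["orientation"][2]-np.pi/2; e=np.array([np.cos(a),np.sin(a)]); f=np.array([-e[1],e[0]])  # e = tool y (blade thickness), f = blade width
print(s["time_s"],Tc.round(1),np.degrees(a)-90)
for lo in range(-66,20,6):
    m=(np.hypot(B[...,0],B[...,1])<28)&(B[...,2]>=lo)&(B[...,2]<lo+6)
    if m.sum()>2:
        q=B[m][:,:2]; print(lo,m.sum(),"thick",(q@e).min().round(1),(q@e).max().round(1),"width",(q@f).min().round(1),(q@f).max().round(1))
E
python3 bl.py
```

```text
21.55 [ 541.2 -160.7  216.6] -79.65231157562742
-54 7 thick -2.0 0.7 width 10.6 11.0
-48 12 thick -2.8 1.5 width 10.5 11.1
-42 12 thick -2.7 1.5 width 10.5 11.1
-36 52 thick -8.4 7.1 width 1.7 11.1
-30 46 thick -8.3 7.0 width 1.5 8.0
-24 51 thick -8.1 6.9 width 2.0 8.2
-18 40 thick -7.1 5.9 width 4.2 8.0
-12 9 thick -5.5 2.0 width 6.2 8.1
18 41 thick -18.6 16.3 width 8.0 19.5
```

```bash
cat > geo.py <<'E'
import numpy as np
from scipy.optimize import linprog
th=np.radians(35)
n=np.array([-np.sin(th),0,np.cos(th)]); up=np.array([np.cos(th),0,np.sin(th)]); ey=np.array([0,1.,0])
# chuck axes. blade sampled: width b in +-11, height k 0..22, half thickness 1.3->2.5 within 8 mm
def best(phi,psi,clear=0.4,zt=None):
    f=np.radians(phi); s=np.cos(f)*up+np.sin(f)*ey; w=np.cross(n,s)
    p=np.radians(psi); bx=np.array([np.cos(p),np.sin(p),0]); by=np.array([-np.sin(p),np.cos(p),0])
    pts=[]
    for b in np.linspace(-11,11,12):
        for k in np.linspace(0,22,23):
            t=1.3+min(k/12,1)*1.2
            for sg in(-1,1): pts.append(b*bx+sg*t*by+k*np.array([0,0,1]))
    pts=np.array(pts); bestr=None
    for z in ([zt] if zt is not None else np.arange(14,-3,-.25)):
        # feasibility in x,y by grid
        gx,gy=np.meshgrid(np.arange(-12,12.1,.25),np.arange(-6,6.1,.25)); c=np.c_[gx.ravel(),gy.ravel(),np.full(gx.size,z)]
        Q=c[:,None]+pts[None]; N=Q@n; S=Q@s; W=Q@w
        bad=(N<9)&((N<clear)|(abs(S)>16-clear)|(abs(W)>4-clear)); ok=~bad.any(1)
        if not ok.any(): break
        bestr=(z,c[ok].mean(0).round(2),c[ok].min(0).round(1),c[ok].max(0).round(1))
    return bestr
if __name__=="__main__":
    for phi in (-40,-55,-70,-80,-90):
        pp=np.degrees(np.arctan2(np.sin(np.radians(phi)),np.cos(np.radians(phi))*np.cos(th)))
        for dp in(-6,-3,0,3,6):
            b=best(phi,pp+dp); 
            if b is None: print(phi,pp+dp,None); continue
            c=b[1]; print(phi,round(pp+dp,1),b, "n",round(c@n,1),"dist",round(np.linalg.norm(c),1))
E
time python3 geo.py
```

```text
-40 -51.7 (np.float64(2.5), array([-9.08,  5.92,  2.5 ]), array([-9.2,  5.8,  2.5]), array([-9. ,  6. ,  2.5])) n 7.3 dist 11.1
-40 -48.7 (np.float64(1.25), array([-8.75,  5.69,  1.25]), array([-9.2,  5. ,  1.2]), array([-7.8,  6. ,  1.2])) n 6.0 dist 10.5
-40 -45.7 (np.float64(1.0), array([-9.05,  5.3 ,  1.  ]), array([-9.5,  4.5,  1. ]), array([-8. ,  5.8,  1. ])) n 6.0 dist 10.5
-40 -42.7 (np.float64(0.5), array([-9.83,  5.42,  0.5 ]), array([-10.8,   5. ,   0.5]), array([-9.2,  6. ,  0.5])) n 6.0 dist 11.2
-40 -39.7 (np.float64(0.0), array([-11.25,   6.  ,   0.  ]), array([-11.2,   6. ,   0. ]), array([-11.2,   6. ,   0. ])) n 6.5 dist 12.8
-55 -66.2 (np.float64(4.25), array([-7.33,  5.92,  4.25]), array([-7.5,  5.8,  4.2]), array([-7.2,  6. ,  4.2])) n 7.7 dist 10.3
-55 -63.2 (np.float64(3.25), array([-7.25,  5.62,  3.25]), array([-7.2,  5.5,  3.2]), array([-7.2,  5.8,  3.2])) n 6.8 dist 9.7
-55 -60.2 (np.float64(3.0), array([-7.  ,  4.82,  3.  ]), array([-7.5,  3.5,  3. ]), array([-6. ,  5.5,  3. ])) n 6.5 dist 9.0
-55 -57.2 (np.float64(2.5), array([-7.61,  5.04,  2.5 ]), array
[... 1469 characters left out ...]
t 7.6
-90 -96.0 (np.float64(4.5), array([-11.88,   0.  ,   4.5 ]), array([-12. ,  -6. ,   4.5]), array([-11.8,   6. ,   4.5])) n 10.5 dist 12.7
-90 -93.0 (np.float64(3.0), array([-4.5,  0. ,  3. ]), array([-4.5, -4.5,  3. ]), array([-4.5,  4.5,  3. ])) n 5.0 dist 5.4
-90 -90.0 (np.float64(1.75), array([-4.12,  0.  ,  1.75]), array([-4.2, -4.5,  1.8]), array([-4. ,  4.5,  1.8])) n 3.8 dist 4.5
-90 -87.0 (np.float64(3.0), array([-4.5,  0. ,  3. ]), array([-4.5, -4.5,  3. ]), array([-4.5,  4.5,  3. ])) n 5.0 dist 5.4
-90 -84.0 (np.float64(4.5), array([-11.88,   0.  ,   4.5 ]), array([-12. ,  -6. ,   4.5]), array([-11.8,   6. ,   4.5])) n 10.5 dist 12.7
real	0m53.470s
user	0m45.576s
sys	0m7.347s
```

Switch is now at 0.70 rad and the grip on the driver is intact. Re-entering with the blade in line with the slot (world yaw −37°).

Emit:
jog_arm(
  series=[
    {"x":-0.002,"y":0.03,"z":-0.01,"spin":0.14},
    {"x":-0.002,"y":0.06,"z":-0.02,"spin":0.28},
    {"x":-0.002,"y":0.0816,"z":-0.04,"spin":0.42},
    {"x":-0.002,"y":0.0816,"z":-0.06,"spin":0.56},
    {"x":-0.002,"y":0.0816,"z":-0.07,"spin":0.68},
    {"x":-0.002,"y":0.0816,"z":-0.08,"spin":0.739},
    {"x":-0.002,"y":0.0816,"z":-0.083,"spin":0.739},
    {"x":-0.002,"y":0.0816,"z":-0.085,"spin":0.739},
    {"x":-0.002,"y":0.0816,"z":-0.085,"spin":0.739},
    {"x":-0.002,"y":0.0816,"z":-0.085,"spin":0.739},
    {"x":-0.002,"y":0.0816,"z":-0.085,"spin":0.739},
  ],
)

```text
time_s: 22.65
tcp_pos: [539.8, -81.1, 133.3]
orientation: [3.141, 0.001, 2.488]
ft_force: [-0.2, -0.4, -1.5]
gripper_width: 19.5
finger_force: 54.9
```

Emit:
jog_arm(
  series=[
    {"x":0,"y":0,"z":-0.004,"spin":0},
    {"x":0,"y":0,"z":-0.007,"spin":0},
    {"x":0,"y":0,"z":-0.009,"spin":0},
    {"x":0,"y":0,"z":-0.011,"spin":0},
    {"x":0,"y":0,"z":-0.013,"spin":0},
    {"x":0,"y":0,"z":-0.014,"spin":0},
    {"x":0,"y":0,"z":-0.014,"spin":0},
  ],
)

```text
time_s: 23.35
tcp_pos: [539.2, -81.8, 118.7]
orientation: [-3.141, -0.0, 2.487]
ft_force: [-0.3, -1.7, -2.2]
gripper_width: 19.7
finger_force: 54.9
```

Emit:
jog_arm(
  series=[
    {"x":0,"y":0,"z":-0.001,"spin":0},
    {"x":0,"y":0,"z":-0.0015,"spin":0},
    {"x":0,"y":0,"z":-0.002,"spin":0},
    {"x":0,"y":0,"z":-0.002,"spin":0},
  ],
)

```text
time_s: 23.75
tcp_pos: [539.2, -81.7, 117.0]
orientation: [-3.141, -0.0, 2.487]
ft_force: [-1.5, -2.7, -0.3]
gripper_width: 19.8
finger_force: 54.9
```

Emit:
jog_arm(
  series=[
    {"x":0,"y":0,"z":-0.0015,"spin":0},
    {"x":0.0,"y":0,"z":-0.002,"spin":-0.06},
    {"x":0.0005,"y":-0.0003,"z":-0.002,"spin":-0.12},
    {"x":0.0005,"y":-0.0003,"z":-0.002,"spin":-0.18},
    {"x":0.0008,"y":-0.0005,"z":-0.002,"spin":-0.24},
    {"x":0.001,"y":-0.0006,"z":-0.002,"spin":-0.3},
    {"x":0.001,"y":-0.0006,"z":-0.002,"spin":-0.3},
  ],
)

```text
time_s: 24.45
tcp_pos: [539.4, -81.3, 114.9]
orientation: [-3.14, -0.002, 2.188]
ft_force: [-3.9, -1.3, 4.5]
gripper_width: 20.0
finger_force: 54.9
```

```bash
python3 sw.py
```

```text
24.5 [539.5 -81.3 115. ] [-3.140e+00 -2.000e-03  2.189e+00] [-5.6 -0.6  4.8] [-0.5   1.65  0.17] 19.517158045810415
#####.....BBBBBBBBBBBBB
####......BBBBBBBBBBBBB
##.........BBBBBBBBBBBB
#..........BBBBBBBBBBBB
..........BBBBBBBBBBBBB
.........BBBBBBBBBBBBBB
.........BBBBBBBBBBBBBB
........BBBBBBBBBBBBBBB
.......BBBBBBBBBBBBBBBB
......+BBB#BBBBBBBBBBBB
#....###++######++BBBBB
##....##..........++#BB
####................+##
######.............####
#######..........######
disc (-0.3535953462123871, 1.240005373954773) 23.76728630065918
slot 97 [-8.98222641  0.42315264] ang 91.34395986591679 [ 1.79781683 58.962601  ]
blade 1067 ((-2.965884208679199, 3.4473819732666016), (39.83309555053711, 29.98872947692871), 41.02414321899414) zmin -59.98195427782488
```

The blade is deeper now (tip ≈ 4.6 mm into the slot) and carries torque. Continuing.

Emit:
jog_arm(
  series=[
    {"x":0.0,"y":0,"z":0,"spin":-0.06},
    {"x":0.0003,"y":-0.0003,"z":0.0,"spin":-0.12},
    {"x":0.0005,"y":-0.0005,"z":0.0,"spin":-0.18},
    {"x":0.0005,"y":-0.0005,"z":0.0,"spin":-0.24},
    {"x":0.0008,"y":-0.0006,"z":0.0,"spin":-0.3},
    {"x":0.0008,"y":-0.0006,"z":0.0,"spin":-0.3},
  ],
)

```text
time_s: 25.1
tcp_pos: [540.1, -81.3, 115.8]
orientation: [-3.139, -0.004, 1.889]
ft_force: [-8.3, 0.8, 12.8]
gripper_width: 19.9
finger_force: 54.9
```

```bash
python3 sw.py
```

```text
25.15 [540.1 -81.3 115.8] [-3.139 -0.004  1.89 ] [-6.8 -0.  13. ] [0.08 2.39 0.26] 19.33279765087239
#####........BBBBBBBBBB
##...........BBBBBBBBBB
#............BBBBBBBBBB
#...........BBBBBBBBBBB
...........BBBBBBBBBBBB
.........BBBBBBBBBBBBBB
.........BBBBBBBBBBBBBB
......BBBBBBBBBBBBBBBBB
......BBBBBBBBBBBBBBBBB
#...+++B++BBBBBBBBBBBBB
##...+......BBBBBBBBBBB
###..............BBBBBB
####..............BBBBB
#####..............#BBB
#######.........+####BB
disc (0.21375447511672974, 0.32486215233802795) 23.621665954589844
slot 35 [-6.86280459  9.01855006] ang 88.24899698453177 [ 1.9013085  21.08626655]
blade 1036 ((-1.733285903930664, 4.05372428894043), (39.448665618896484, 30.482179641723633), 25.104694366455078) zmin -59.96328785729399
```

Emit:
jog_arm(
  series=[
    {"x":0.0003,"y":-0.0003,"z":0.0002,"spin":-0.06},
    {"x":0.0005,"y":-0.0005,"z":0.0004,"spin":-0.12},
    {"x":0.0008,"y":-0.0007,"z":0.0005,"spin":-0.17},
    {"x":0.001,"y":-0.001,"z":0.0005,"spin":-0.22},
    {"x":0.001,"y":-0.001,"z":0.0005,"spin":-0.22},
    {"x":0.001,"y":-0.001,"z":0.0005,"spin":-0.22},
  ],
)

```text
time_s: 25.75
tcp_pos: [540.5, -81.5, 116.6]
orientation: [-3.137, -0.005, 1.67]
ft_force: [-9.2, 1.1, 16.7]
gripper_width: 19.6
finger_force: 55.0
```

```bash
python3 sw.py
```

```text
25.8 [540.5 -81.5 116.6] [-3.137 -0.006  1.67 ] [-8.9  1.7 16.3] [0.61 3.06 0.33] 19.620393545487595
###............+BBBBBBB
##.............BBBBBBBB
#..............BBBBBBBB
..............BBBBBBBBB
..............BBBBBBBBB
..........BBBBBBBBBBBBB
.........BBBBBBBBBBBBBB
......BBBBBBBBBBBBBBBBB
#...++BBBBBBBBBBBBBBBBB
#...+++...BBBBBBBBBBBBB
##.........BBBBBBBBBBBB
##............BBBBBBBBB
###.............BBBBBBB
#####............BBBBBB
######...........#BBBBB
disc (0.10934726893901825, 0.21727436780929565) 23.778921127319336
slot 20 [-4.40901827 12.19903354] ang -142.87556646468028 [1.49211545 1.83346493]
blade 1009 ((-0.30245208740234375, 4.333288192749023), (38.26921463012695, 31.124393463134766), 12.61900806427002) zmin -59.90773146784032
```

Emit:
jog_arm(
  series=[
    {"x":0.0,"y":-0.0,"z":0.0,"spin":-0.04},
    {"x":0.0,"y":0,"z":0.0,"spin":-0.08},
    {"x":0.0,"y":0,"z":0.0,"spin":-0.12},
    {"x":0.0,"y":0,"z":0.0,"spin":-0.15},
    {"x":0.0,"y":0,"z":0.0,"spin":-0.15},
  ],
)

```text
time_s: 26.3
tcp_pos: [540.6, -81.6, 117.1]
orientation: [-3.137, -0.005, 1.52]
ft_force: [-10.0, 2.1, 21.6]
gripper_width: 19.6
finger_force: 55.0
```

```bash
python3 sw.py
```

```text
26.35 [540.6 -81.6 117.1] [-3.137 -0.005  1.52 ] [-11.5   1.9  20.9] [0.75 3.35 0.33] 19.780023737224276
###.............##BBBBB
##...............BBBBBB
#...............BBBBBBB
...............BBBBBBBB
...............BBBBBBBB
..........BBBBBBBBBBBBB
......+B.BBBBBBBBBBBBBB
.....+BBBBBBBBBBBBBBBBB
#...+++BBBBBBBBBBBBBBBB
#....+....BBBBBBBBBBBBB
#..........BBBBBBBBBBBB
##..........BBBBBBBBBBB
####...........BBBBBBBB
#####...........BBBBBBB
#######.........+BBBBBB
disc (0.24718335270881653, 0.08798568695783615) 23.76932144165039
slot 22 [-3.14068047 12.5068539 ] ang -176.18196702766545 [1.41521418 2.19431333]
blade 1001 ((1.0563831329345703, 4.586316108703613), (36.67848205566406, 30.844249725341797), 1.9674313068389893) zmin -59.99979532630016
```

Emit:
jog_arm(
  series=[
    {"x":0.0,"y":-0.0,"z":0.0,"spin":-0.04},
    {"x":0.0,"y":0,"z":0.0,"spin":-0.08},
    {"x":0.0,"y":0,"z":0.0,"spin":-0.12},
    {"x":0.0,"y":0,"z":0.0,"spin":-0.12},
  ],
)

```text
time_s: 26.75
tcp_pos: [539.5, -81.6, 117.2]
orientation: [-3.134, -0.005, 1.399]
ft_force: [-12.9, 2.5, 25.8]
gripper_width: 19.9
finger_force: 55.0
```

```bash
python3 sw.py; python3 bl.py
```

```text
26.8 [539.4 -81.6 117.3] [-3.134 -0.005  1.399] [-12.4   2.9  25.7] [0.84 4.34 0.07] 19.556551730081264
###.............+######
#..................+##B
#..................BBBB
..................BBBBB
................BBBBBBB
.............B.BBBBBBBB
.......+++BBBBBBBBBBBBB
.....++BBBBBBBBBBBBBBBB
#...+++BBBBBBBBBBBBBBBB
#........BBBBBBBBBBBBBB
#.........BBBBBBBBBBBBB
##.........BBBBBBBBBBBB
####........BBBBBBBBBBB
#####..........BBBBBBBB
#######........BBBBBBBB
disc (0.0555458702147007, -0.037542302161455154) 23.934492111206055
slot 27 [-1.97593049 11.17895858] ang 127.52397249775109 [ 1.82603367 14.93214895]
blade 971 ((1.8191070556640625, 4.404973030090332), (30.613800048828125, 37.10312271118164), 82.70110321044922) zmin -59.96351344984424
26.85 [539.5 -81.6 117.3] -99.83197908613286
-66 165 thick -19.9 -0.5 width -13.3 27.7
-60 291 thick -17.7 8.2 width -11.5 27.8
-54 234 thick -10.9 22.6 width -17.5 26.7
-48 630 thick -3.8 28.0 width -16.4 22.7
-42 366 thick -3.7 24.2 width -12.3 18.0
-36 49 thick -8.5 21.3 width -3.6 11.2
-30 48 thick -8.4 6.0 width 2.9 9.7
-24 49 thick -8.2 6.0 width 3.1 8.1
-18 38 thick -7.2 5.1 width 4.6 7.9
-12 16 thick -5.5 3.5 width 6.2 8.1
18 38 thick -18.5 17.8 width 7.2 19.1
```

The torque dropped, so the blade slipped again near the end. Lifting to measure the switch.

Emit:
jog_arm(
  series=[
    {"x":0,"y":0,"z":0.02,"spin":0.04},
    {"x":0,"y":-0.01,"z":0.05,"spin":0.12},
    {"x":0,"y":-0.04,"z":0.08,"spin":0.2},
    {"x":0,"y":-0.07,"z":0.09,"spin":0.25},
    {"x":0,"y":-0.08,"z":0.09,"spin":0.25},
    {"x":0,"y":-0.08,"z":0.09,"spin":0.25},
  ],
)

```text
time_s: 27.45
tcp_pos: [542.6, -163.9, 205.3]
orientation: [3.14, -0.001, 1.645]
ft_force: [0.2, -0.5, -1.1]
gripper_width: 19.6
finger_force: 54.9
```

```bash
python3 sw.py; python3 bl.py
```

```text
27.5 [ 542.5 -162.1  204.5] [-3.141e+00 -2.000e-03  1.647e+00] [-0.4  0.2 -1.6] [-0.03  0.08  0.01] 19.818096483441305
#####...........+######
####...............+###
##..................###
##....................#
#.....................#
#.....................#
#........##+########..+
#...##########++.......
#...####...............
##.....................
##....................#
##....................#
###+................###
####+..............####
#######+.........######
disc (0.4250175952911377, -0.4570220410823822) 23.841087341308594
slot 102 [0.5453106  1.79901194] ang 102.97401278291193 [ 1.75929314 84.47912633]
blade 93 ((-0.33224010467529297, 4.667993068695068), (9.577573776245117, 15.48876953125), 89.7229995727539) zmin -51.538222247198604
27.55 [ 542.4 -161.2  204.2] -85.53009593119256
-54 6 thick -1.7 0.9 width 9.5 9.9
-48 12 thick -2.5 1.7 width 9.5 10.0
-42 13 thick -2.5 1.7 width 9.5 10.2
-36 47 thick -8.2 7.4 width -0.1 10.1
-30 49 thick -8.1 7.2 width 0.6 7.8
-24 49 thick -7.9 7.0 width 1.3 7.2
-18 40 thick -6.9 6.1 width 3.2 7.2
-12 15 thick -5.3 4.4 width 5.2 7.0
18 24 thick -17.9 15.1 width 8.2 19.0
```

Switch is at 1.34 rad and needs 1.40. I'll re-enter aligned, offset toward the slot's +y end, and finish by pushing mainly on the upper wall, which avoids the ride-out.

Emit:
jog_arm(
  series=[
    {"x":-0.002,"y":0.03,"z":-0.01,"spin":0.1},
    {"x":-0.002,"y":0.06,"z":-0.02,"spin":0.2},
    {"x":-0.002,"y":0.0843,"z":-0.04,"spin":0.25},
    {"x":-0.002,"y":0.0843,"z":-0.06,"spin":0.25},
    {"x":-0.002,"y":0.0843,"z":-0.07,"spin":0.25},
    {"x":-0.002,"y":0.0843,"z":-0.0725,"spin":0.25},
    {"x":-0.002,"y":0.0843,"z":-0.0725,"spin":0.25},
    {"x":-0.002,"y":0.0843,"z":-0.0725,"spin":0.25},
    {"x":-0.002,"y":0.0843,"z":-0.076,"spin":0.25},
    {"x":-0.002,"y":0.0843,"z":-0.08,"spin":0.25},
    {"x":-0.002,"y":0.0843,"z":-0.083,"spin":0.25},
    {"x":-0.002,"y":0.0843,"z":-0.085,"spin":0.25},
    {"x":-0.002,"y":0.0843,"z":-0.086,"spin":0.25},
    {"x":-0.002,"y":0.0843,"z":-0.086,"spin":0.25},
  ],
)

```text
time_s: 28.95
tcp_pos: [539.9, -79.2, 119.2]
orientation: [-3.141, -0.0, 1.898]
ft_force: [-0.0, 0.4, -2.4]
gripper_width: 20.0
finger_force: 54.9
```

Emit:
jog_arm(
  series=[
    {"x":0,"y":0,"z":-0.001,"spin":0},
    {"x":0,"y":0,"z":-0.002,"spin":0},
    {"x":0,"y":0,"z":-0.003,"spin":0},
    {"x":0,"y":0,"z":-0.004,"spin":0},
    {"x":0,"y":0,"z":-0.004,"spin":0},
  ],
)

```text
time_s: 29.45
tcp_pos: [539.8, -79.7, 115.6]
orientation: [-3.141, 0.0, 1.897]
ft_force: [-1.3, -0.6, 0.2]
gripper_width: 19.5
finger_force: 54.9
```

Emit:
jog_arm(
  series=[
    {"x":0.001,"y":0,"z":0,"spin":-0.03},
    {"x":0.002,"y":0,"z":0,"spin":-0.07},
    {"x":0.003,"y":0,"z":0,"spin":-0.11},
    {"x":0.004,"y":0,"z":0,"spin":-0.15},
    {"x":0.0045,"y":0,"z":0,"spin":-0.19},
    {"x":0.0045,"y":0,"z":0,"spin":-0.22},
    {"x":0.0045,"y":0,"z":0,"spin":-0.22},
  ],
)

```text
time_s: 30.15
tcp_pos: [540.7, -79.4, 114.8]
orientation: [-3.133, -0.002, 1.676]
ft_force: [-8.5, -0.4, 6.6]
gripper_width: 19.7
finger_force: 54.9
```

```bash
python3 sw.py
```

```text
30.2 [540.7 -79.4 114.9] [-3.133e+00 -2.000e-03  1.677e+00] [-8.4 -0.7  6.9] [-0.4   2.87  0.18] 19.756398938999876
####..........BBBBBBBBB
##............BBBBBBBBB
#............BBBBBBBBBB
.............BBBBBBBBBB
..........BBBBBBBBBBBBB
........BBBBBBBBBBBBBBB
......BBBBBBBBBBBBBBBBB
.....BBBBBBBBBBBBBBBBBB
....++BBBBBBBBBBBBBBBBB
#....+...BBBBBBBBBBBBBB
#.........BBBBBBBBBBBBB
##...........+BBBBBBBBB
###............BBBBBBBB
####............BBBBBBB
#######..........BBBBBB
disc (0.16339296102523804, 0.35892412066459656) 23.79311180114746
slot 13 [-3.84366958 12.76079396] ang -168.87724501956842 [0.64844301 1.9133472 ]
blade 1098 ((-1.1039485931396484, 4.285423278808594), (39.6818962097168, 30.147823333740234), 13.778735160827637) zmin -59.98087081634118
```

Emit:
jog_arm(
  series=[
    {"x":0.0005,"y":0,"z":-0.0005,"spin":-0.03},
    {"x":0.001,"y":0,"z":-0.0005,"spin":-0.06},
    {"x":0.002,"y":0,"z":-0.0005,"spin":-0.09},
    {"x":0.003,"y":0,"z":-0.0005,"spin":-0.12},
    {"x":0.003,"y":0,"z":-0.0005,"spin":-0.12},
  ],
)

```text
time_s: 30.7
tcp_pos: [541.6, -79.5, 114.7]
orientation: [-3.128, -0.002, 1.556]
ft_force: [-14.0, -0.4, 15.7]
gripper_width: 20.0
finger_force: 55.0
```

```bash
python3 sw.py
```

```text
30.75 [541.6 -79.5 114.7] [-3.128e+00 -2.000e-03  1.557e+00] [-14.7  -0.1  14.1] [-0.16  4.47  0.24] 19.697466855769033
###............+BBBBBBB
#..............BBBBBBBB
#.............BBBBBBBBB
.............BBBBBBBBBB
..........+BBBBBBBBBBBB
.........BBBBBBBBBBBBBB
.....+BBBBBBBBBBBBBBBBB
....++BBBBBBBBBBBBBBBBB
....++..BBBBBBBBBBBBBBB
.........BBBBBBBBBBBBBB
#.........BBBBBBBBBBBBB
##..........+BBBBBBBBBB
###............BBBBBBBB
#####..........BBBBBBBB
######..........BBBBBBB
disc (0.055807702243328094, -0.007658066693693399) 23.932598114013672
slot 11 [-1.86843972 13.02225235] ang -177.95717685759618 [0.55785327 1.36418461]
blade 1117 ((-0.6164207458496094, 4.812365531921387), (39.84014892578125, 30.1456241607666), 7.391963481903076) zmin -59.90209887098101
```

Emit:
jog_arm(
  series=[
    {"x":0.0003,"y":0,"z":0,"spin":-0.03},
    {"x":0.0006,"y":0,"z":0,"spin":-0.06},
    {"x":0.001,"y":0,"z":0,"spin":-0.09},
    {"x":0.001,"y":0,"z":0,"spin":-0.12},
    {"x":0.001,"y":0,"z":0,"spin":-0.12},
  ],
)

```text
time_s: 31.25
tcp_pos: [541.9, -79.4, 114.8]
orientation: [-3.126, -0.001, 1.438]
ft_force: [-17.1, -0.4, 16.8]
gripper_width: 19.7
finger_force: 55.1
```

```bash
python3 sw.py
```

```text
31.3 [541.8 -79.4 114.8] [-3.126e+00 -1.000e-03  1.438e+00] [-15.3  -1.2  17.6] [-0.07  5.    0.55] 19.494539461884475
###..............##BBBB
#...............BBBBBBB
#..............BBBBBBBB
..............BBBBBBBBB
...........B.BBBBBBBBBB
.........BBBBBBBBBBBBBB
.....+BBBBBBBBBBBBBBBBB
....++BBBBBBBBBBBBBBBBB
....++..BBBBBBBBBBBBBBB
.........BBBBBBBBBBBBBB
#.........BBBBBBBBBBBBB
##.........+BBBBBBBBBBB
###...........BBBBBBBBB
#####.........BBBBBBBBB
######.........BBBBBBBB
disc (0.07201702892780304, 0.6790074110031128) 23.80615234375
slot 16 [-1.55909244 12.93171898] ang 45.885818731819995 [0.95405775 1.67069831]
blade 1114 ((0.03511619567871094, 4.477993011474609), (39.72175598144531, 30.86422348022461), 0.016194935888051987) zmin -59.78920635616301
```

Torque has risen to 0.55 N m with the slot no longer moving, so it looks to be at the stop. Relieving the load, lifting out and checking.

Emit:
jog_arm(
  series=[
    {"x":-0.002,"y":0,"z":0.001,"spin":0.06},
    {"x":-0.003,"y":0,"z":0.002,"spin":0.1},
    {"x":-0.003,"y":0,"z":0.005,"spin":0.1},
    {"x":-0.003,"y":0,"z":0.02,"spin":0.1},
    {"x":-0.003,"y":-0.01,"z":0.05,"spin":0.12},
    {"x":-0.003,"y":-0.04,"z":0.08,"spin":0.2},
    {"x":-0.003,"y":-0.07,"z":0.1,"spin":0.25},
    {"x":-0.003,"y":-0.08,"z":0.1,"spin":0.25},
    {"x":-0.003,"y":-0.08,"z":0.1,"spin":0.25},
    {"x":-0.003,"y":-0.08,"z":0.1,"spin":0.25},
    {"x":-0.003,"y":-0.08,"z":0.1,"spin":0.25},
  ],
)

```text
time_s: 32.4
tcp_pos: [546.0, -156.8, 213.9]
orientation: [-3.14, -0.001, 1.69]
ft_force: [0.6, 0.1, -1.5]
gripper_width: 19.7
finger_force: 54.9
```

```bash
python3 sw.py; python3 bl.py
```

```text
32.45 [ 545.9 -157.   213.9] [-3.14e+00 -1.00e-03  1.69e+00] [-0.1  0.  -1.9] [-0.07 -0.02 -0.05] 19.904157176027315
######............#####
###+...............####
###.................+##
##....................#
##....................#
#......................
#...#########++.+......
#...######++######++..+
#+..+++...............+
#......................
#+....................#
###..................##
###..................##
#####..............####
######............#####
disc (0.3991343080997467, -0.7275887727737427) 23.788604736328125
slot 102 [0.9613207  2.13501063] ang 92.93811228031196 [ 2.07985178 78.64458223]
blade 97 ((-0.894256591796875, 6.376501560211182), (15.600022315979004, 9.809809684753418), 4.042038440704346) zmin -51.44645910888761
32.5 [ 545.9 -157.3  214.1] -83.17998343126108
-54 7 thick -1.7 0.9 width 10.7 11.3
-48 12 thick -2.5 1.7 width 10.9 11.4
-42 12 thick -2.5 1.7 width 10.7 11.4
-36 54 thick -8.2 7.3 width 1.8 11.3
-30 43 thick -8.1 7.3 width 1.9 8.3
-24 52 thick -7.9 7.1 width 2.7 8.3
-18 43 thick -6.9 6.1 width 4.4 8.3
-12 9 thick -3.0 2.2 width 7.6 8.5
18 40 thick -17.8 15.9 width 9.4 20.0
```

The slot reads −87°, so the switch is at about 1.52 rad and on. The driver is still upright in the grip. Returning it to its hole.

Emit:
jog_arm(
  series=[
    {"x":-0.003,"y":0.02,"z":0.005,"spin":0.1},
    {"x":-0.006,"y":0.06,"z":0.005,"spin":0.22},
    {"x":-0.01,"y":0.105,"z":0.005,"spin":0.34},
    {"x":-0.013,"y":0.15,"z":0.005,"spin":0.46},
    {"x":-0.016,"y":0.195,"z":0.005,"spin":0.58},
    {"x":-0.02,"y":0.24,"z":0.005,"spin":0.7},
    {"x":-0.024,"y":0.285,"z":0.005,"spin":0.82},
    {"x":-0.028,"y":0.33,"z":0.005,"spin":0.92},
    {"x":-0.03,"y":0.37,"z":0.005,"spin":1.0},
    {"x":-0.0314,"y":0.395,"z":0,"spin":1.026},
    {"x":-0.0314,"y":0.4043,"z":-0.01,"spin":1.026},
    {"x":-0.0314,"y":0.4043,"z":-0.02,"spin":1.026},
    {"x":-0.0314,"y":0.4043,"z":-0.04,"spin":1.026},
    {"x":-0.0314,"y":0.4043,"z":-0.055,"spin":1.026},
    {"x":-0.0314,"y":0.4043,"z":-0.055,"spin":1.026},
    {"x":-0.0314,"y":0.4043,"z":-0.055,"spin":1.026},
    {"x":-0.0314,"y":0.4043,"z":-0.055,"spin":1.026},
    {"x":-0.0314,"y":0.4043,"z":-0.055,"spin":1.026},
  ],
)

```text
time_s: 34.3
tcp_pos: [515.1, 245.2, 160.9]
orientation: [3.14, 0.001, 2.713]
ft_force: [-0.5, 0.4, -1.2]
gripper_width: 19.9
finger_force: 54.9
```

```bash
python3 bl.py; python3 - <<'E'
from h import *
print(r.sense()["orientation"])
im,d,p=cap("wrist"); P=cloud(d,p); m=(np.hypot(P[...,0]-524.7,P[...,1]-319.5)<130)&(abs(P[...,2]-86)<3); q=cv2.minAreaRect(P[m][:,:2].astype(np.float32)); print(m.sum(),q)
E
```

```text
34.35 [515.  245.3 160.8] -24.521167112290996
-54 7 thick -1.1 1.5 width 10.4 10.7
-48 11 thick -1.9 2.4 width 10.3 10.8
-42 12 thick -1.8 2.3 width 10.1 10.9
-36 53 thick -7.6 8.0 width 0.8 10.7
-30 45 thick -7.4 7.8 width 1.5 7.8
-24 45 thick -7.3 7.6 width 2.4 7.9
-18 46 thick -6.4 6.7 width 3.9 8.1
-12 10 thick -4.7 5.0 width 6.0 7.9
18 30 thick -17.4 16.9 width 8.9 19.4
[3.14018327e+00 6.93689297e-04 2.71361755e+00]
11787 ((524.6171875, 319.47918701171875), (230.8340301513672, 71.28421020507812), 82.13168334960938)
```

Emit:
jog_arm(
  series=[
    {"x":0,"y":0,"z":-0.02,"spin":0},
    {"x":0,"y":0,"z":-0.035,"spin":0},
    {"x":0,"y":0,"z":-0.05,"spin":0},
    {"x":0,"y":0,"z":-0.065,"spin":0},
    {"x":0,"y":0,"z":-0.08,"spin":0},
    {"x":0,"y":0,"z":-0.088,"spin":0},
    {"x":0,"y":0,"z":-0.092,"spin":0},
    {"x":0,"y":0,"z":-0.094,"spin":0},
    {"x":0,"y":0,"z":-0.095,"spin":0},
    {"x":0,"y":0,"z":-0.095,"spin":0},
  ],
)

```text
time_s: 35.4
tcp_pos: [514.8, 245.4, 65.4]
orientation: [3.141, 0.0, 2.714]
ft_force: [-0.1, 0.4, -1.4]
gripper_width: 19.7
finger_force: 54.9
```

Emit:
jog_arm(
  series=[
    {"x":0,"y":0,"z":-0.0006,"spin":0},
    {"x":0,"y":0,"z":-0.0012,"spin":0},
    {"x":0,"y":0,"z":-0.0015,"spin":0},
    {"x":0,"y":0,"z":-0.0015,"spin":0},
    {"x":0,"y":0,"z":-0.0015,"spin":0},
  ],
)

```text
time_s: 35.9
tcp_pos: [514.8, 245.4, 64.5]
orientation: [3.14, -0.0, 2.714]
ft_force: [-3.0, -0.4, 5.2]
gripper_width: 19.5
finger_force: 54.9
```

The collar is seated on the block. Releasing and lifting clear.

Emit:
jog_arm(
  hand=-0.26,
  series=[
    {"x":0,"y":0,"z":0,"spin":0},
    {"x":0,"y":0,"z":0,"spin":0},
    {"x":0,"y":0,"z":0,"spin":0},
    {"x":0,"y":0,"z":0,"spin":0},
    {"x":0,"y":0,"z":0,"spin":0},
    {"x":0,"y":0,"z":0,"spin":0},
    {"x":0,"y":0,"z":0,"spin":0},
    {"x":0,"y":0,"z":0.03,"spin":0},
    {"x":0,"y":0,"z":0.07,"spin":0},
    {"x":0,"y":0,"z":0.11,"spin":0},
    {"x":0,"y":0,"z":0.15,"spin":0},
    {"x":0.02,"y":-0.01,"z":0.18,"spin":0},
    {"x":0.05,"y":-0.05,"z":0.185,"spin":0},
    {"x":0.05,"y":-0.09,"z":0.185,"spin":0},
    {"x":0.05,"y":-0.13,"z":0.185,"spin":0},
    {"x":0.05,"y":-0.13,"z":0.185,"spin":0},
    {"x":0.05,"y":-0.13,"z":0.185,"spin":0},
    {"x":0.05,"y":-0.13,"z":0.185,"spin":0},
  ],
)

```text
time_s: 37.7
tcp_pos: [564.3, 116.6, 248.3]
orientation: [3.141, -0.001, 2.716]
ft_force: [-0.3, 0.2, -0.9]
gripper_width: 55.1
finger_force: 0.0
```

```bash
python3 sw.py; python3 - <<'E'
from h import *
im,d,p=cap("wrist"); P=cloud(d,p); Z=P[...,2]
def rc(m,n):
    if m.sum()<5: print(n,m.sum()); return
    q=cv2.minAreaRect(P[m][:,:2].astype(np.float32)); print(n,m.sum(),np.round(q[0],1),np.round(q[1],1),round(q[2],2),np.median(Z[m]).round(1))
rc((np.hypot(P[...,0]-514.2,P[...,1]-245.2)<30)&(Z>150)&(Z<168),"driver top (was 514.2 245.2 z160.8)")
rc((np.hypot(P[...,0]-624.4,P[...,1]+70.3)<80)&(abs(Z-102.5)<3)&(abs(P[...,1]+70.3)<72),"bar")
E
```

```text
37.75 [564.2 117.  248.2] [ 3.141e+00 -1.000e-03  2.716e+00] [-0.4  0.4 -0.9] [ 0.02  0.04 -0.  ] 54.869940809076525
##+.............#######
++................#####
....................+##
......................#
......................+
.......................
...........+...........
....+####++++#+++......
....++++...............
.......................
.......................
+......................
#+...................++
###..................+#
#####..............####
disc (-0.024625573307275772, 0.06509637832641602) 23.945112228393555
slot 41 [0.08243584 2.93434597] ang 93.10582920128691 [ 1.23733561 53.53713354]
driver top (was 514.2 245.2 z160.8) 932 [515.  245.1] [21.2 35.5] 66.19 160.6
bar 483 [613.8 -32.3] [24.  54.8] 24.79 103.1
```

```bash
python3 - <<'E'
from h import *
for n in("top","side"):
    im,d,p=cap(n); P=cloud(d,p); Z=P[...,2]
    m=(np.hypot(P[...,0]-624.8,P[...,1]+72)<75)&(abs(Z-102)<4)&(abs(P[...,1]+72)<72)
    if m.sum()>10: print(n,m.sum(),cv2.minAreaRect(P[m][:,:2].astype(np.float32)))
s=r.sense(); print(s["time_s"],s["finger_force"])
E
```

```text
top 423 ((626.0173950195312, -72.04370880126953), (31.164844512939453, 130.2977752685547), 8.830560684204102)
side 238 ((622.9076538085938, -70.220947265625), (31.491952896118164, 131.59840393066406), 8.468947410583496)
37.9 0.0
```

The bar, switch and driver all check out. Handing in.

```bash
python3 -c "
from workcell import r
print(r.hand_in())"
```

```text
the job is handed in; nothing more can be done
None
```

I handed the job in at about 38 s; no verdict came back. By my own measurements the bar lies square between the cheeks, the switch is on at about 1.52 rad (it took three insertions, as the blade slipped out twice), and the screwdriver is upright in its own hole, within about 1 mm of where it stood.

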